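# Set out a finished order on the metalworker's bench

### The job

Set out the finished order for collection: stack all the tins in one column on the narrow wooden stand, every wide tin below every small one, each lid up, centred on the stand and squared up with it; put the brass rosette flange down, flat on the floor of the nest block's round pocket, and lay the plaque brass face up on the sloped easel, centred, lengthwise up the slope and with its lower edge against the ledge. Leave the other things on the bench where they are.

Things in the scene. Friction and masses are not known exactly. Their poses are not given: they have to be found in the camera images.
- wide1: Wide closed tinplate tin (box with a flush lid and a paper label on top), 100 mm long (its x), 62 mm wide (its y), 36 mm high; origin at the centre of the underside, z up through the lid. Starts lid up anywhere on the near bench, any yaw; the two ends are alike. May be absent (None).
- wide2: Wide closed tinplate tin (box with a flush lid and a paper label on top), 100 mm long (its x), 62 mm wide (its y), 36 mm high; origin at the centre of the underside, z up through the lid. Starts lid up anywhere on the near bench, any yaw; the two ends are alike. May be absent (None).
- small1: Small closed tinplate tin (box with a flush lid and a paper label on top), 74 mm long (its x), 48 mm wide (its y), 32 mm high; origin at the centre of the underside, z up through the lid. Starts lid up anywhere on the near bench, any yaw; the two ends are alike. May be absent (None).
- small2: Small closed tinplate tin (box with a flush lid and a paper label on top), 74 mm long (its x), 48 mm wide (its y), 32 mm high; origin at the centre of the underside, z up through the lid. Starts lid up anywhere on the near bench, any yaw; the two ends are alike. May be absent (None).
- small3: Small closed tinplate tin (box with a flush lid and a paper label on top), 74 mm long (its x), 48 mm wide (its y), 32 mm high; origin at the centre of the underside, z up through the lid. Starts lid up anywhere on the near bench, any yaw; the two ends are alike. May be absent (None).
- rosette: Brass rosette: a round flange 84 mm across and 8 mm thick, with a shallow shoulder (68 mm across falling to 44 mm, up to 15 mm above the underside) and a plain round neck 38 mm across on it up to 44 mm above the underside. Origin at the centre of the flange's underside, z up along the neck. Starts flange down on the bench.
- plaque: Plaque: wooden board with a brass face, 100 mm long (its x), 60 mm wide (its y), 16 mm thick, with a low round boss (3 mm) and four rivet heads on the brass face. Origin at the centre of the wooden underside, z out of the brass face. Starts brass face up on the bench, any yaw; the two ends are alike.
- stand: Fixed wooden stand for the column: a block 90 mm (x) by 46 mm (y) whose top is 40 mm above the bench, on a flat foot 110 x 90 mm and 8 mm thick. Narrower than every tin. Origin at the centre of its underside, on the bench.
- nest: Fixed wooden nest block 124 x 124 mm, 30 mm high, with a central round pocket 92 mm across and 12 mm deep in its top (pocket floor 18 mm above the bench). Origin at the centre of its underside.
- easel: Fixed wooden easel: a deck 130 mm long and 84 mm wide (its y) that slopes at 25 degrees (0.436 rad), rising along the easel's own +x (away from the robot at yaw 0). A ledge across its lower (-x) end stands 12 mm above the deck. The deck's surface is 58 mm above the bench over the easel's origin, which lies on the bench below the middle of the deck; its highest point is 86 mm above the bench.
- easel_seat (a point): Point on the deck's surface where the centre of the plaque's underside lies when the plaque is centred across the deck, its length up the slope, its lower edge against the ledge. The point's axes are the easel's (z vertical), not the deck's. Going up the slope is (cos 25, 0, sin 25) in the easel's frame and the deck's normal (-sin 25, 0, cos 25).
- bench_block: Bystander: round dark steel bench block, 52 mm across, 30 mm high, near the middle of the bench. Leave it alone. Origin on its underside.
- wax_pot: Bystander: squat black closed pot with a grey lid, 58 mm across, 40 mm high, near the middle of the bench. Leave it alone. Origin on its underside.
- hammer: Bystander: hammer lying along y beyond the work area, about 250 mm long. Leave it alone. Origin near its middle, on its underside.
- wrench: Bystander: steel wrench lying along y beyond the work area. Leave it alone. Origin near its middle, on its underside.
- oil: Bystander: amber glass jar with a black cap, 56 mm across, 70 mm tall, far left. Leave it alone. Origin on its underside.
- mug: Bystander: white mug, 70 mm across plus its handle, 70 mm tall, far right. Leave it alone. Origin on its underside.

How it is judged:
By the outcome, as a careful person would: the job done as asked, in the order asked, and still so for the second after the job is handed in, with the robot touching nothing.
Of wide1, wide2, small1, small2, small3 only 3 to 5 are there at a start; the rules pass over those that are not, and their reading is None.
At some moment in a run one of rosette, plaque, small3 may be knocked a few centimetres aside while the robot is not near it.
Once in a run the grip may slacken for a moment while it holds something.
It also fails if it takes over 210 s, if anything falls off the work surface, if the arm or the gripper's body presses on something with over 40 N, if the wrist force passes 120 N, or if a joint passes its speed limit or range.

### The arm

A 7-joint arm with a two-finger parallel gripper is mounted at the origin on the work surface. World frame = base frame: x ahead of the robot, y to its left, z up, the work surface at z = 0. Lengths are in m, angles in degrees, forces in N, time in s.
With the tool pointing down it reaches from about 0.425 to 0.875 m from the base axis. Payload 4.7 kg.
Tool frame: the origin (TCP) lies at the very end of the fingers, on their centre line; the grasp point (between the pads) lies 19 mm behind it; z points along the fingers, y is the direction in which the jaws open and shut (so a half turn about z gives the same grasp; the last joint's range is limited). The gripper opens to 87 mm and grips with 3 to 60 N. Pads are 19 mm wide; open, the fingers measure 117 mm over their backs; the gripper's body (75 mm by 190 mm) begins 51 mm behind the grasp point.
Start: joints at [-75.281, 18.392, -4.016, 83.108, 1.295, 78.541, -3.26], TCP at [0.156, 0.631, 0.223] pointing down, gripper open.
Joint ranges: [-163.93, 163.93], [-17.29, 119.83], [-79.2, 71.16], [3.27, 140.29], [-89.18, 269.18], [5.43, 117.66], [-154.24, 154.24]. Speed limits (degrees/s): [147.25, 147.25, 180, 180, 180, 180, 180].

### API

Orientations are given as [roll, pitch, yaw] about the fixed x, y, z axes, in that order (R = Rz(yaw) Ry(pitch) Rx(roll)).
In Python, from cell import * gives the robot as it stands.
- The arm moves only by the tool arm_command, never from a script. Its argument "targets" is a list that holds one entry, the list of rows, each a list of 7 numbers: the shift along the tool's x, y, z in m, then the turn, a rotation vector about the tool's x, y, z in degrees, then the gripper's target within -1 to 1 (shut at 1, half-way at 0, fully open at -1). In form: [[[tx, ty, tz, rx, ry, rz, claw], ...]]. A call has 1 to 10 rows; each row is the pose to reach, as a shift and turn from the pose commanded when the call began, along the tool's axes at that moment; what a row does not reach only later rows make up. A row lasts 1/10 s, in which the tool goes at most 50 mm and 8.59 degrees, less where a joint would pass 70% of its speed; a pose out of reach is approached as far as the arm can. A call with a gripper value outside its range is refused whole. The fingers move at their own pace and stop on an object; "newtons" is the grip in N (left out, the last holds). Time passes only in rows, so rows that repeat a pose let the fingers close. It gives the time, the measured TCP pose, the force and the opening at its end, in the units of the state.
- get_obs(): the state, without advancing time (a new reading comes with each control period).
- read_camera(name): name is "side" or "top"; returns a dict with "img" (420x560x3 uint8, red, green, blue), "z_map" (420x560 float32, m along the optical axis (not along the pixel's ray), 0 where there is no reading), "K" (3x3 intrinsics, pixels), "origin" and "attitude" of the camera in the world. Camera axes: x right, y down, z forward; pixel columns grow to the right and rows downward; lengths in m; the calibration is good to about 2 mm. A picture is of the moment at which its call begins.
- sign_off(): hands the job in, once; it reports no verdict.
Trained networks look in the newest picture that a camera, given by its name, has taken for a name from the list of things; names that differ only in an ending like _2 or _b are one class to them, and where a whole thing is asked for, a point or a joint stands for the part that bears it (a point fixed in the world has none). Each returns a list of dicts, best first, with "conf" (0 to 1); they miss things now and then, are a little off and sometimes report something else, mostly with a low value. They report only what shows in the picture. A call takes as long as a camera call.
- search_frame(thing, camera): "position" ([column, row] in pixels, amid what is visible of it).
The state is a dict: "time_s": time; "qpos": joint angles; "joint_velocities": joint speeds; "effort": joint torques, N m; "tool_pos": TCP position; "tool_rot": TCP orientation; "force": force on the tool from outside, world axes, zero at the start; "wrist_torque": the same for the moment, N m; "grip_width": finger opening in m.
Only numpy, scipy, OpenCV 4.12 (cv2) and the standard library are available. Lean on these libraries where they do the work, as an engineer would, in place of code of your own. Each camera call takes 0.05 s, during which the arm holds its last target.

## Working session

There is one attempt and no reset: what is moved stays moved. The work goes in short steps, Python scripts to look and compute and a tool call to move; the robot and the scene stay as the last step left them, time stands still between calls to the robot, and variables do not carry over. Pictures are saved under pics/ and viewed, and the job is handed in when it is done.

Besides the shell and the picture viewer there is one more tool, called after "Request:" in YAML: its name, and indented under it one key for each argument. arm_command: Moves the arm, as the interface text tells. Its arguments: {"type":"object","properties":{"targets":{"type":"array","items":{"type":"array","items":{"type":"array","items":{"type":"number"}}}},"newtons":{"type":"number"}},"required":["targets"]}

```bash
ls; mkdir -p pics
python3 - <<'E'
from cell import *
import cv2
print(get_obs())
for n in("top","side"):
    c=read_camera(n); print(n,c["K"],c["origin"],c["attitude"])
    cv2.imwrite(f"pics/{n}0.png",c["img"][:,:,::-1])
E
```

```text
pics
{'time_s': 0.0, 'qpos': array([-75.28330685,  18.43854144,  -4.01620297,  83.17422685,
         1.29579235,  78.5399397 ,  -3.25966273]), 'joint_velocities': array([ 0.07585497, -0.00544343, -0.06411422, -0.0273635 , -0.01305733,
       -0.0468131 , -0.01929843]), 'effort': array([-1.00801510e-03, -4.91284096e+01, -4.04420765e-01, -3.12529814e+01,
       -6.38362113e-02,  4.38884867e-02,  1.79892204e-04]), 'tool_pos': array([0.15616174, 0.63040273, 0.22147339]), 'tool_rot': array([-1.79892580e+02,  6.24909885e-03,  1.66094180e+02]), 'force': array([0.51974197, 0.20746039, 0.26145706]), 'wrist_torque': array([ 0.01778341,  0.02970339, -0.00130439]), 'grip_width': 0.08649275421345787}
top [[405.55609634   0.         281.02448409]
 [  0.         405.55609634 215.06494107]
 [  0.           0.           1.        ]] [ 0.48142458 -0.00859391  1.06260373] [-174.61582354    0.6088186   -90.208192  ]
side [[452.6385416    0.         276.97812865]
 [  0.         452.6385416  215.64156953]
 [  0.           0.           1.        ]] [ 0.17152735 -0.90139614  0.61207784] [-118.54658489   -0.96328568  -22.24719289]
```

View pics/top0.png

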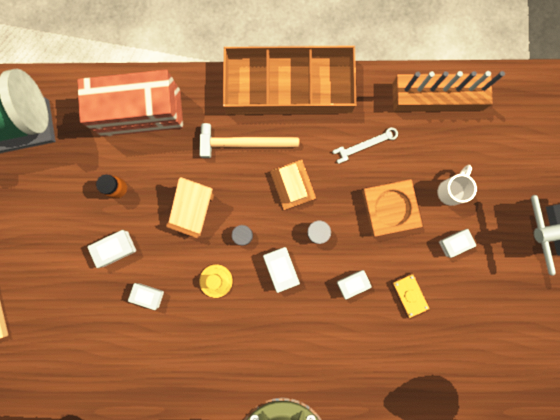

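View pics/side0.png

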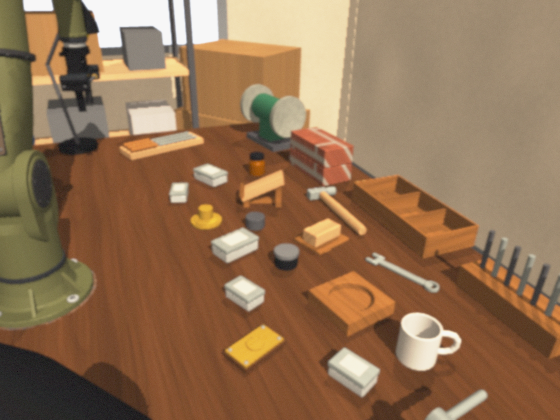

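```bash
cat > h.py <<'E'
from cell import *
import numpy as np, cv2
from scipy.spatial.transform import Rotation as R
def cloud(c):
    h,w=c["z_map"].shape; v,u=np.mgrid[0:h,0:w]; z=c["z_map"]; K=c["K"]
    P=np.stack([(u-K[0,2])*z/K[0,0],(v-K[1,2])*z/K[1,1],z],-1)
    A=c["attitude"]
    Rm=R.from_euler("xyz",A,degrees=True).as_matrix() if np.shape(A)==(3,) else np.array(A)
    return P@Rm.T+np.array(c["origin"])
def uv(c,p):
    Rm=R.from_euler("xyz",c["attitude"],degrees=True).as_matrix()
    q=(np.array(p)-c["origin"])@Rm; q=c["K"]@q; return q[:2]/q[2]
E
python3 - <<'E'
from h import *
c=read_camera("top"); W=cloud(c)
for (u,v) in [(112,300),(300,330),(112,248),(281,270),(146,296),(354,284),(458,243),(216,281),(411,296),(393,208),(190,207),(294,184),(242,235),(319,232),(540,235)]:
    print((u,v),W[v,u].round(3))
# components with height>12mm
m=((W[...,2]>0.010)&(W[...,2]<0.12)&(c["z_map"]>0)&(W[...,0]>0.25)&(W[...,0]<0.75)).astype(np.uint8)
n,l,s,cen=cv2.connectedComponentsWithStats(m)
for i in range(1,n):
    if s[i,4]<150: continue
    p=W[l==i]; zt=np.percentile(p[:,2],90)
    q=p[p[:,2]>zt-0.006][:,:2].astype(np.float32)
    r=cv2.minAreaRect(q*1000)
    print(cen[i].round(),s[i,4],"ztop",zt.round(4),np.round(r[0],1),np.round(r[1],1),round(r[2],1))
for n in ["wide1","small1","rosette","plaque","stand","nest","easel"]:
  print(n,[(d["position"],round(d["conf"],2)) for d in search_frame(n,"top")])
E
```

```text
(112, 300) [ 0.362  0.444 -0.006]
(300, 330) [ 0.286 -0.045  0.001]
(112, 248) [0.496 0.43  0.037]
(281, 270) [0.44  0.003 0.036]
(146, 296) [0.375 0.343 0.029]
(354, 284) [ 0.404 -0.18   0.032]
(458, 243) [ 0.506 -0.444  0.034]
(216, 281) [0.413 0.165 0.042]
(411, 296) [ 0.372 -0.327  0.014]
(393, 208) [ 0.597 -0.286  0.021]
(190, 207) [0.598 0.229 0.057]
(294, 184) [ 0.657 -0.031  0.041]
(242, 235) [0.528 0.102 0.031]
(319, 232) [ 0.535 -0.094  0.039]
(540, 235) [ 0.522 -0.613  0.093]
[293. 183.] 672 ztop 0.0413 [661.7 -29.2] [90.4 46. ] 19.9
[459. 188.] 729 ztop 0.0692 [ 639.2 -444.4] [68.9 70.8] 21.0
[111. 186.] 541 ztop 0.0708 [654.9 436.7] [48.1 47.1] 17.3
[190. 208.] 1765 ztop 0.0799 [638.5 215.3] [85.7 34.2] 69.8
[392. 208.] 2416 ztop 0.0309 [ 596.7 -284.8] [124.1 125. ] 11.3
[547. 231.] 1022 ztop 0.1055 [ 523.2 -632. ] [ 43.  110.2] 87.8
[319. 232.] 416 ztop 0.0412 [534.5 -94.9] [55.2 55.6] 44.7
[242. 235.] 333 ztop 0.0313 [528.  101.8] [50.2 49.2] 71.4
[111. 249.] 1036 ztop 0.0373 [494.  436.6] [ 62.4 100.7] 25.6
[458. 243.] 593 ztop 0.0333 [ 505.1 -447.7] [48.4 73.8] 26.3
[281. 270.] 975 ztop 0.0375 [440.3   1.7] [99.6 61.7] 20.6
[215. 281.] 451 ztop 0.0437 [410.9 169.7] [35.4 34.6] 89.5
[354. 285.] 576 ztop 0.0332 [ 402.  -181.9] [48.4 73.7] 24.1
[411. 296.] 892 ztop 0.0182 [ 373.1 -327.2] [99.3 59.4] 23.6
[145. 297.] 602 ztop 0.0331 [373.9 346.2] [73.9 48.5] 72.1
wide1 [([109.9, 247.8], 0.88), ([278.6, 271.8], 0.76)]
small1 [([143.8, 297.3], 0.74), ([352.3, 284.4], 0.6), ([462.2, 242.7], 0.58), ([458.6, 192.5], 0.19), ([242.6, 234.1], 0.18)]
rosette [([217.3, 282.9], 0.87), ([458.7, 242.1], 0.72)]
plaque [([412.2, 293.0], 0.81), ([389.8, 207.6], 0.58)]
stand [([297.7, 184.8], 0.75), ([146.1, 297.3], 0.47)]
nest [([389.7, 207.9], 0.9), ([236.3, 146.6], 0.33)]
easel [([189.4, 207.2], 0.6)]
```

```bash
cat >> h.py <<'E'
def rects(show=True):
    c=read_camera("top"); W=cloud(c); out=[]
    m=((W[...,2]>0.010)&(W[...,2]<0.26)&(c["z_map"]>0)&(W[...,0]>0.25)&(W[...,0]<0.75)&(abs(W[...,1])<.55)).astype(np.uint8)
    n,l,s,cen=cv2.connectedComponentsWithStats(m)
    for i in range(1,n):
        if s[i,4]<150: continue
        p=W[l==i]; zt=np.percentile(p[:,2],90)
        q=p[p[:,2]>zt-0.006][:,:2].astype(np.float32)*1000
        r=cv2.minAreaRect(q); b=cv2.boxPoints(r)
        e=max(b[1]-b[0],b[2]-b[1],key=np.linalg.norm)
        yaw=np.degrees(np.arctan2(e[1],e[0]))%180
        out.append((cen[i],zt,r[0],sorted(r[1]),yaw))
        if show: print("px",cen[i].round().astype(int),"ztop %.1f"%(zt*1000),"c",np.round(r[0],1),"size",np.round(sorted(r[1]),1),"yaw %.1f"%yaw)
    return c,W,out
def go(x,y,z,yaw=None,Rm=None):
    "print shift in tool axes from measured pose"
    o=get_obs(); p=np.array(o["tool_pos"]); R0=R.from_euler("xyz",o["tool_rot"],degrees=True)
    if Rm is None:
        az=np.degrees(np.arctan2(y,x))
        while yaw-az-90>90: yaw-=180
        while yaw-az-90<-90: yaw+=180
        Rm=R.from_euler("xyz",[180,0,yaw],degrees=True)
    d=R0.inv().apply(np.array([x,y,z])-p)
    rv=np.degrees((R0.inv()*Rm).as_rotvec())
    print("t",o["time_s"],"tcp",p.round(4),o["tool_rot"].round(2),"F",o["force"].round(1),"w",round(o["grip_width"],4))
    print("shift",d.round(4).tolist(),"turn",rv.round(2).tolist())
E
python3 - <<'E'
from h import *
rects()
go(.494,.4366,.06,0) if 0 else None
E
```

```text
px [293 183] ztop 41.5 c [661.4 -29.4] size [46.1 89.8] yaw 19.0
px [459 188] ztop 69.1 c [ 639.2 -444.3] size [68.5 68.6] yaw 108.1
px [111 186] ztop 71.0 c [654.6 436.7] size [46.3 47.5] yaw 87.4
px [190 208] ztop 80.0 c [639.3 215. ] size [34.1 84.9] yaw 68.0
px [392 208] ztop 31.0 c [ 596.9 -285.1] size [124.3 126. ] yaw 101.3
px [319 232] ztop 41.5 c [534.7 -95.1] size [55.2 55.9] yaw 134.6
px [242 235] ztop 31.1 c [528.3 101.8] size [49.7 49.9] yaw 161.8
px [111 249] ztop 37.2 c [494.1 436.7] size [ 62.7 100.9] yaw 115.6
px [458 244] ztop 33.4 c [ 504.8 -447.5] size [48.  73.7] yaw 114.7
px [281 270] ztop 37.4 c [440.3   1.7] size [61.7 99.9] yaw 20.6
px [215 281] ztop 44.2 c [410.9 169.8] size [34.6 35.2] yaw 89.8
px [354 285] ztop 33.4 c [ 402.2 -181.9] size [47.8 73.8] yaw 114.5
px [411 296] ztop 18.4 c [ 373.2 -326.5] size [58.1 96.7] yaw 24.4
px [145 297] ztop 33.1 c [373.7 346.2] size [48.2 75.5] yaw 72.2
```

Run:
```python
from h import *
go(.494,.4367,.09,115.6)
```

```text
t 0.55 tcp [0.1563 0.631  0.2226] [179.99   0.   166.09] F [-0.7  0.4  0.3] w 0.0871
shift [-0.3745, -0.1074, 0.1326] turn [0.01, 0.0, 50.49]
```

Request:
arm_command:
  targets:
    - [[-0.3745,-0.1074,0.1326,0,0,50.5,-1],[-0.3745,-0.1074,0.1326,0,0,50.5,-1],[-0.3745,-0.1074,0.1326,0,0,50.5,-1],[-0.3745,-0.1074,0.1326,0,0,50.5,-1],[-0.3745,-0.1074,0.1326,0,0,50.5,-1],[-0.3745,-0.1074,0.1326,0,0,50.5,-1],[-0.3745,-0.1074,0.1326,0,0,50.5,-1],[-0.3745,-0.1074,0.1326,0,0,50.5,-1],[-0.3745,-0.1074,0.1326,0,0,50.5,-1],[-0.3745,-0.1074,0.1326,0,0,50.5,-1]]
  newtons: 30

```text
time_s: 1.55
tool_pos: [0.4962, 0.4337, 0.0889]
tool_rot: [-179.9, 0.1, 115.3]
force: [-0.4, 0.4, 0.8]
grip_width: 0.0867
```

Run:
```python
from h import *
go(.494,.4367,.007,115.6)
```

```text
t 1.55 tcp [0.4962 0.4337 0.0889] [-1.7994e+02  1.1000e-01  1.1528e+02] F [-0.4  0.4  0.8] w 0.0867
shift [0.0039, -0.0006, 0.0819] turn [-0.06, 0.11, -0.32]
```

Request:
arm_command:
  targets:
    - [[0,0,0.04,0,0,0,-1],[0,0,0.07,0,0,0,-1],[0,0,0.083,0,0,0,-1],[0,0,0.083,0,0,0,-1]]

```text
time_s: 1.95
tool_pos: [0.4912, 0.4375, 0.0054]
tool_rot: [-179.8, 0.0, 115.7]
force: [-0.4, -0.3, 0.3]
grip_width: 0.0869
```

Run:
```python
from h import *
go(.494,.4367,.007,115.6)
c=read_camera("side"); cv2.imwrite("pics/s1.png",c["img"][100:260,100:340,::-1].repeat(3,0).repeat(3,1))
```

```text
t 1.95 tcp [0.4912 0.4375 0.0054] [-179.79    0.    115.74] F [-0.4 -0.3  0.3] w 0.0869
shift [-0.0019, 0.0022, -0.0016] turn [-0.21, 0.0, 0.14]
```

View pics/s1.png

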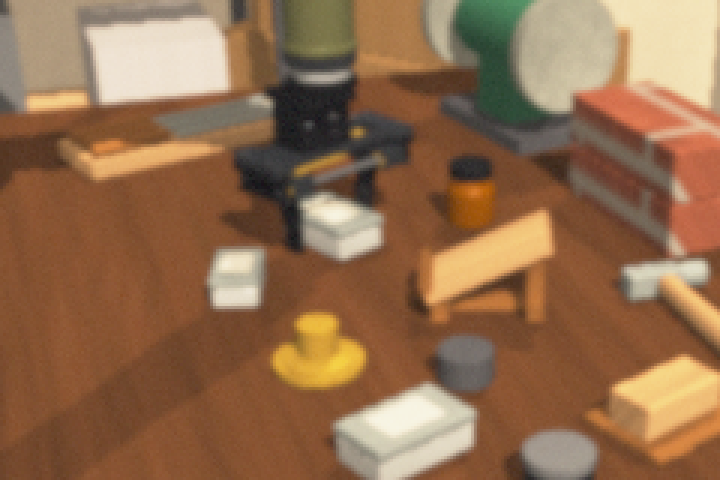

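Request:
arm_command:
  targets:
    - [[0,0,0,0,0,0,1],[0,0,0,0,0,0,1],[0,0,0,0,0,0,1],[0,0,0,0,0,0,1],[0,0,0,0,0,0,1],[0,0,0,0,0,0,1]]
  newtons: 30

```text
time_s: 2.6
tool_pos: [0.4943, 0.4369, 0.0078]
tool_rot: [180.0, -0.0, 115.6]
force: [-0.7, -0.4, 5.4]
grip_width: 0.0621
```

Run:
```python
from h import *
go(.494,.4367,.007,115.6)
go(.6614,-.0294,.14,19.4)
```

```text
t 2.6 tcp [0.4943 0.4369 0.0078] [ 1.7996e+02 -2.0000e-02  1.1558e+02] F [-0.7 -0.4  5.4] w 0.0621
shift [-0.0001, -0.0003, 0.0008] turn [0.04, -0.02, -0.02]
t 2.6 tcp [0.4943 0.4369 0.0078] [ 1.7996e+02 -2.0000e-02  1.1558e+02] F [-0.7 -0.4  5.4] w 0.0621
shift [-0.4927, -0.0505, -0.1324] turn [0.01, -0.05, 96.18]
```

Request:
arm_command:
  targets:
    - [[0,0,-0.02,0,0,0,1],[0,0,-0.05,0,0,0,1],[0,0,-0.09,0,0,0,1],[0,0,-0.12,0,0,0,1],[0,0,-0.133,0,0,0,1],[-0.02,0,-0.133,0,0,4,1],[-0.05,-0.005,-0.133,0,0,12,1],[-0.09,-0.01,-0.133,0,0,20,1],[-0.13,-0.013,-0.133,0,0,28,1],[-0.17,-0.017,-0.133,0,0,36,1]]
  newtons: 40

```text
time_s: 3.6
tool_pos: [0.5515, 0.2741, 0.1381]
tool_rot: [-179.9, 0.1, 79.3]
force: [-0.5, 0.2, -2.4]
grip_width: 0.0615
```

Run:
```python
from h import *
go(.6614,-.0294,.14,19.4)
```

```text
t 3.6 tcp [0.5515 0.2741 0.1381] [-1.799e+02  1.100e-01  7.928e+01] F [-0.5  0.2 -2.4] w 0.0615
shift [-0.2777, 0.1644, -0.0017] turn [-0.04, 0.15, 59.88]
```

Request:
arm_command:
  targets:
    - [[-0.035,0.02,0,0,0,7.5,1],[-0.07,0.041,0,0,0,15,1],[-0.104,0.062,0,0,0,22.5,1],[-0.139,0.082,0,0,0,30,1],[-0.174,0.103,0,0,0,37.5,1],[-0.208,0.123,0,0,0,45,1],[-0.243,0.144,0,0,0,52.5,1],[-0.265,0.157,0,0,0,57,1],[-0.2785,0.166,0,0,0,59.9,1],[-0.2785,0.166,0,0,0,59.9,1]]

```text
time_s: 4.6
tool_pos: [0.6647, -0.031, 0.1386]
tool_rot: [179.9, 0.1, 19.4]
force: [-0.1, -0.6, -2.0]
grip_width: 0.0615
```

Request:
arm_command:
  targets:
    - [[0,0,0.02,0,0,0,1],[0,0,0.04,0,0,0,1],[0,0,0.06,0,0,0,1],[0,0,0.07,0,0,0,1],[0,0,0.075,0,0,0,1],[0,0,0.075,0,0,0,1]]

```text
time_s: 5.2
tool_pos: [0.6647, -0.0267, 0.0645]
tool_rot: [-180.0, 0.0, 19.8]
force: [-0.2, -0.9, -2.3]
grip_width: 0.0617
```

Run:
```python
from h import *
go(.6614,-.0294,.048,19.4)
c=read_camera("side"); cv2.imwrite("pics/s2.png",c["img"][150:280,220:400,::-1].repeat(4,0).repeat(4,1))
```

```text
t 5.2 tcp [ 0.6647 -0.0267  0.0645] [-1.7995e+02  4.0000e-02  1.9780e+01] F [-0.2 -0.9 -2.3] w 0.0617
shift [-0.004, 0.0014, 0.0165] turn [-0.05, 0.04, 0.38]
```

View pics/s2.png

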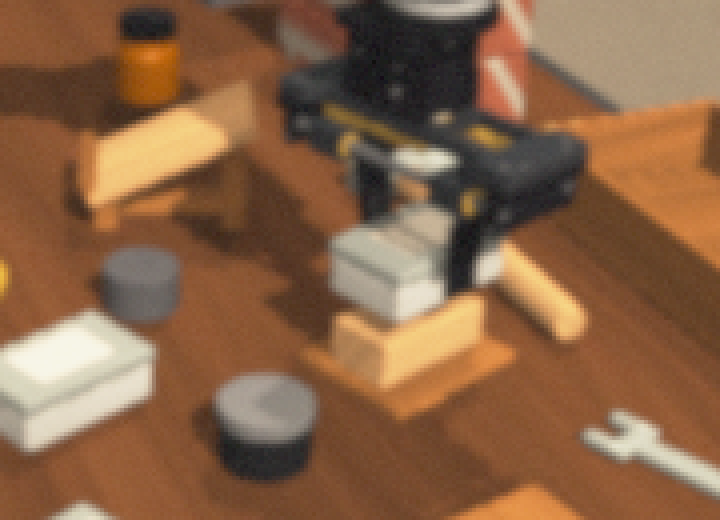

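```bash
cat >> h.py <<'E'
import json,os
def cmd(): 
    d=json.load(open("cmd.json")); return np.array(d["p"]),R.from_quat(d["q"])
def setc(p,Rr): json.dump({"p":list(map(float,p)),"q":Rr.as_quat().tolist()},open("cmd.json","w"))
def did(*rows):
    for r in rows:
        p,Rr=cmd(); setc(p+Rr.apply(r[:3]),Rr*R.from_rotvec(r[3:6],degrees=True))
def goc(x,y,z,yaw=None,Rm=None,pr=True):
    o=get_obs(); p,R0=cmd()
    if Rm is None:
        az=np.degrees(np.arctan2(y,x))
        while yaw-az-90>90: yaw-=180
        while yaw-az-90<-90: yaw+=180
        Rm=R.from_euler("xyz",[180,0,yaw],degrees=True)
    if pr: print("t",round(o["time_s"],2),"tcp",o["tool_pos"].round(4),o["tool_rot"].round(2),"F",o["force"].round(1),"w",round(o["grip_width"],4)); print("cmd",p.round(4),R0.as_euler("xyz",degrees=True).round(2))
    print("shift",R0.inv().apply(np.array([x,y,z])-p).round(4).tolist(),"turn",np.degrees((R0.inv()*Rm).as_rotvec()).round(2).tolist())
E
python3 - <<'E'
from h import *
setc([.665,-.028,.065],R.from_euler("xyz",[180,0,19.7],degrees=True))
goc(.6614,-.0294,.0465,19.4)
E
```

```text
t 5.25 tcp [ 0.6653 -0.0272  0.0654] [-1.7999e+02 -3.0000e-02  1.9750e+01] F [ 0.   0.  -2.6] w 0.0617
cmd [ 0.665 -0.028  0.065] [180.    0.   19.7]
shift [-0.0039, 0.0001, 0.0185] turn [0.0, -0.0, 0.3]
```

Request:
arm_command:
  targets:
    - [[-0.002,0,0.005,0,0,0.3,1],[-0.004,0,0.01,0,0,0.3,1],[-0.004,0,0.014,0,0,0.3,1],[-0.004,0,0.017,0,0,0.3,1],[-0.004,0,0.0185,0,0,0.3,1],[-0.004,0,0.0185,0,0,0.3,1]]

```text
time_s: 5.85
tool_pos: [0.6611, -0.0293, 0.0479]
tool_rot: [-179.9, 0.0, 19.4]
force: [-5.2, 0.5, 6.9]
grip_width: 0.0617
```

Request:
arm_command:
  targets:
    - [[-0.0,0,0,0,0,0,0.3],[0,0,0,0,0,0,-0.2],[0,0,0,0,0,0,-1],[0,0,0,0,0,0,-1],[0,0,-0.03,0,0,0,-1],[0,0,-0.06,0,0,0,-1],[0,0,-0.1,0,0,0,-1],[0,0,-0.15,0,0,0,-1],[-0.05,0,-0.15,0,0,0,-1],[-0.1,0,-0.15,0,0,0,-1]]

```text
time_s: 6.85
tool_pos: [0.5684, -0.0631, 0.1985]
tool_rot: [179.8, -0.2, 19.5]
force: [-0.9, -0.9, 1.2]
grip_width: 0.0869
```

Run:
```python
from h import *
did([-.004,0,.0185,0,0,.3],[-.1,0,-.15,0,0,0])
goc(.4403,.0017,.10,20.6)
c=read_camera("side"); cv2.imwrite("pics/s3.png",c["img"][150:280,220:400,::-1].repeat(4,0).repeat(4,1))
c=read_camera("top"); cv2.imwrite("pics/t3.png",c["img"][...,::-1])
```

```text
t 6.85 tcp [ 0.5684 -0.0631  0.1985] [179.81  -0.23  19.46] F [-0.9 -0.9  1.2] w 0.0869
cmd [ 0.5669 -0.0626  0.1965] [180.    0.   19.4]
shift [-0.0981, -0.1027, 0.0965] turn [0.0, 0.0, -1.2]
```

View pics/s3.png

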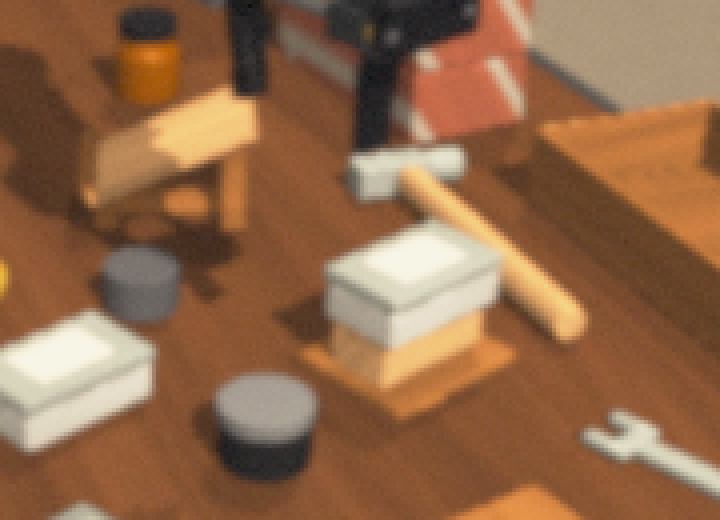

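View pics/t3.png

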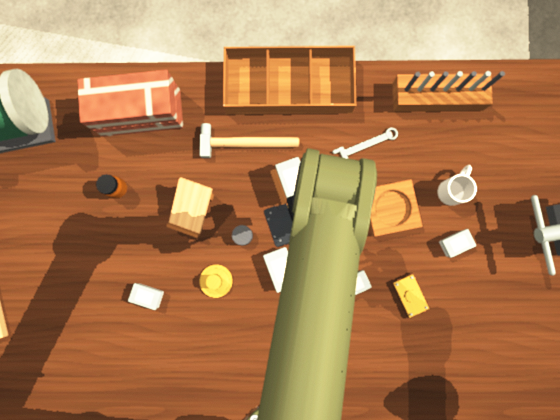

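Request:
arm_command:
  targets:
    - [[-0.049,-0.051,0,0,0,-1.2,-1],[-0.098,-0.103,0.02,0,0,-1.2,-1],[-0.098,-0.103,0.0965,0,0,-1.2,-1],[-0.098,-0.103,0.0965,0,0,-1.2,-1],[-0.098,-0.103,0.0965,0,0,-1.2,-1],[-0.098,-0.103,0.0965,0,0,-1.2,-1],[-0.098,-0.103,0.0965,0,0,-1.2,-1],[-0.098,-0.103,0.0965,0,0,-1.2,-1]]

```text
time_s: 7.75
tool_pos: [0.4427, 0.0017, 0.1017]
tool_rot: [179.9, -0.2, 20.5]
force: [-0.1, -0.6, 0.1]
grip_width: 0.0872
```

Run:
```python
from h import *
did([-.098,-.103,.0965,0,0,-1.2])
goc(.4403,.0017,.007,20.6)
c=read_camera("top"); W=cloud(c)
cv2.imwrite("pics/t4.png",c["img"][130:330,180:400,::-1].repeat(3,0).repeat(3,1))
m=((W[...,2]>0.07)&(W[...,2]<0.083)&(abs(W[...,0]-.66)<.1)&(abs(W[...,1]+.03)<.1))
q=W[m][:,:2].astype(np.float32)*1000
print(m.sum(),cv2.minAreaRect(q))
```

```text
t 7.75 tcp [0.4427 0.0017 0.1017] [179.94  -0.2   20.52] F [-0.1 -0.6  0.1] w 0.0872
cmd [0.4403 0.002  0.1   ] [180.    0.   20.6]
shift [-0.0001, 0.0003, 0.093] turn [-0.0, 0.0, -0.0]
996 ((662.6859130859375, -29.432720184326172), (100.22279357910156, 62.125816345214844), 19.312021255493164)
```

View pics/t4.png

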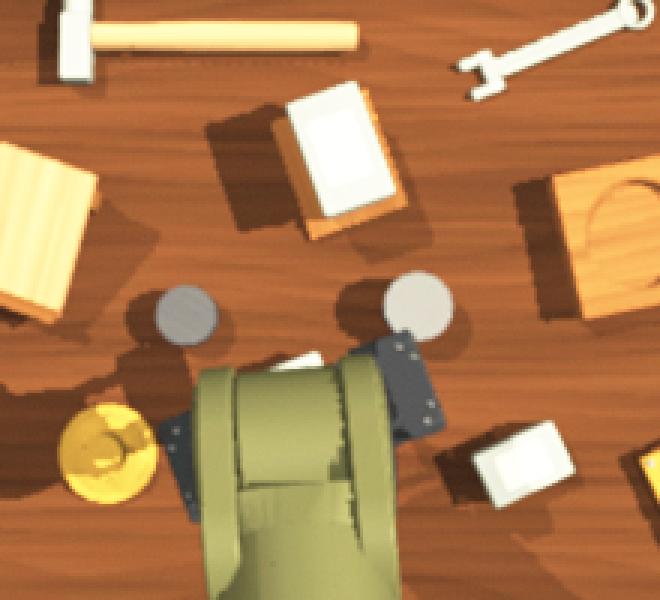

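Request:
arm_command:
  targets:
    - [[0,0,0.04,0,0,0,-1],[0,0,0.075,0,0,0,-1],[0,0,0.093,0,0,0,-1],[0,0,0.093,0,0,0,-1],[0,0,0.093,0,0,0,1],[0,0,0.093,0,0,0,1],[0,0,0.093,0,0,0,1],[0,0,0.093,0,0,0,1],[0,0,0.093,0,0,0,1],[0,0,0.093,0,0,0,1]]
  newtons: 40

```text
time_s: 8.8
tool_pos: [0.4411, 0.0025, 0.0078]
tool_rot: [-180.0, -0.1, 20.6]
force: [-0.4, -0.4, 6.0]
grip_width: 0.0619
```

Run:
```python
from h import *
did([0,0,.093,0,0,0])
goc(.6614,-.0294,.007,19.4)
```

```text
t 8.8 tcp [0.4411 0.0025 0.0078] [-1.7997e+02 -1.0000e-01  2.0590e+01] F [-0.4 -0.4  6. ] w 0.0619
cmd [0.4403 0.002  0.007 ] [180.    0.   20.6]
shift [0.1959, 0.1072, -0.0] turn [0.0, -0.0, 1.2]
```

Request:
arm_command:
  targets:
    - [[0,0,-0.03,0,0,0,1],[0,0,-0.07,0,0,0,1],[0,0,-0.11,0,0,0,1],[0.03,0.016,-0.13,0,0,1.2,1],[0.07,0.038,-0.13,0,0,1.2,1],[0.11,0.06,-0.13,0,0,1.2,1],[0.15,0.082,-0.13,0,0,1.2,1],[0.18,0.099,-0.12,0,0,1.2,1],[0.196,0.107,-0.1,0,0,1.2,1],[0.196,0.107,-0.09,0,0,1.2,1]]

```text
time_s: 9.8
tool_pos: [0.6618, -0.0294, 0.0937]
tool_rot: [179.9, 0.2, 19.4]
force: [-1.0, 0.5, -4.6]
grip_width: 0.062
```

Request:
arm_command:
  targets:
    - [[0,0,0.005,0,0,0,1],[0,0,0.009,0,0,0,1],[0,0,0.012,0,0,0,1],[0,0,0.0135,0,0,0,1],[0,0,0.0145,0,0,0,1],[0,0,0.0145,0,0,0,1]]

```text
time_s: 10.4
tool_pos: [0.6613, -0.0287, 0.084]
tool_rot: [-179.9, -0.0, 19.4]
force: [-4.2, 0.4, 5.9]
grip_width: 0.0616
```

Run:
```python
from h import *
did([.196,.107,-.09,0,0,1.2],[0,0,.0145,0,0,0])
goc(.6614,-.0294,.0825,19.4)
c=read_camera("side"); cv2.imwrite("pics/s5.png",c["img"][150:280,220:400,::-1].repeat(4,0).repeat(4,1))
```

```text
t 10.4 tcp [ 0.6613 -0.0287  0.084 ] [-1.7994e+02 -5.0000e-02  1.9400e+01] F [-4.2  0.4  5.9] w 0.0616
cmd [ 0.6614 -0.0292  0.0825] [180.    0.   19.4]
shift [-0.0001, 0.0002, -0.0] turn [-0.0, -0.0, -0.0]
```

View pics/s5.png

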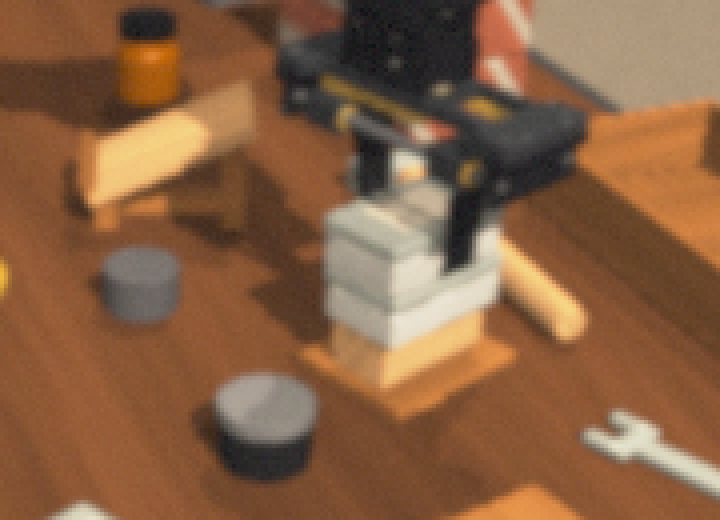

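Request:
arm_command:
  targets:
    - [[0,0,0,0,0,0,0.3],[0,0,0,0,0,0,-0.2],[0,0,0,0,0,0,-1],[0,0,-0.02,0,0,0,-1],[0,0,-0.06,0,0,0,-1],[-0.02,0,-0.09,0,0,-8,-1],[-0.065,0.012,-0.09,0,0,-16,-1],[-0.11,0.024,-0.09,0,0,-24,-1],[-0.155,0.034,-0.07,0,0,-32,-1],[-0.2,0.042,-0.05,0,0,-40,-1]]

```text
time_s: 11.45
tool_pos: [0.4868, -0.1367, 0.1331]
tool_rot: [179.8, -0.1, 59.7]
force: [-0.3, -0.9, 1.1]
grip_width: 0.0867
```

Run:
```python
from h import *
did([-.2,.042,-.05,0,0,-40])
goc(.402,-.182,.09,114.5)
```

```text
t 11.45 tcp [ 0.4868 -0.1367  0.1331] [ 1.7976e+02 -1.2000e-01  5.9680e+01] F [-0.3 -0.9  1.1] w 0.0867
cmd [ 0.4867 -0.1352  0.1325] [180.    0.   59.4]
shift [-0.0834, -0.0491, 0.0425] turn [-0.0, 0.0, -55.1]
```

Request:
arm_command:
  targets:
    - [[-0.03,-0.018,0.01,0,0,-8,-1],[-0.06,-0.035,0.025,0,0,-16,-1],[-0.0834,-0.0491,0.0425,0,0,-24,-1],[-0.0834,-0.0491,0.0425,0,0,-32,-1],[-0.0834,-0.0491,0.0425,0,0,-40,-1],[-0.0834,-0.0491,0.0425,0,0,-48,-1],[-0.0834,-0.0491,0.0425,0,0,-55.1,-1],[-0.0834,-0.0491,0.0425,0,0,-55.1,-1]]

```text
time_s: 12.25
tool_pos: [0.4028, -0.1823, 0.0904]
tool_rot: [179.9, 0.1, 114.5]
force: [0.2, -0.1, -0.7]
grip_width: 0.0869
```

Run:
```python
from h import *
did([-0.0834, -0.0491, 0.0425, 0, 0, -55.1])
c,W,o=rects()
goc(.402,-.182,.006,114.5)
cv2.imwrite("pics/t6.png",c["img"][...,::-1])
```

```text
px [294 179] ztop 113.3 c [660.  -29.8] size [61.9 99.7] yaw 19.3
px [459 188] ztop 69.1 c [ 639.5 -445.2] size [68.7 69.8] yaw 106.2
px [111 186] ztop 70.9 c [654.8 437.1] size [45.9 47.4] yaw 93.0
px [190 208] ztop 79.7 c [637.2 215.3] size [36.6 84.7] yaw 69.7
px [392 208] ztop 30.9 c [ 596.7 -285.2] size [124.1 125.3] yaw 101.2
px [319 232] ztop 41.5 c [534.7 -95.1] size [55.1 55.8] yaw 134.9
px [242 235] ztop 31.5 c [528.3 101.7] size [50.1 50.4] yaw 68.4
px [458 244] ztop 33.3 c [ 505.2 -448.3] size [47.9 74.4] yaw 114.2
px [353 272] ztop 203.6 c [ 430.3 -169.7] size [ 74.5 130. ] yaw 24.3
px [216 281] ztop 43.8 c [410.8 169.9] size [34.6 35. ] yaw 90.5
px [145 297] ztop 33.2 c [373.9 346.4] size [48.  74.4] yaw 72.1
t 12.3 tcp [ 0.4027 -0.1822  0.0904] [1.7990e+02 5.0000e-02 1.1431e+02] F [-0.3 -0.1 -0.2] w 0.0866
cmd [ 0.402 -0.182  0.09 ] [180.    0.  114.5]
shift [-0.0, 0.0, 0.084] turn [-0.0, 0.0, 0.0]
```

View pics/t6.png

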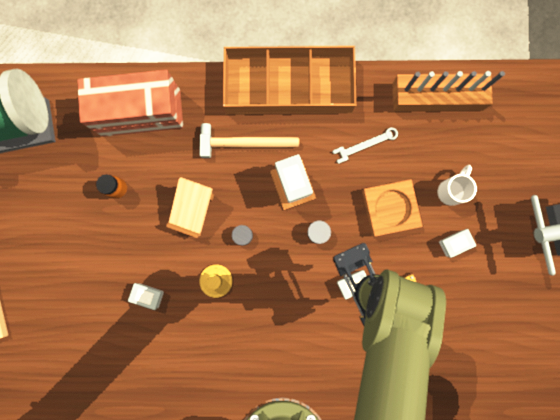

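Request:
arm_command:
  targets:
    - [[0,0,0.04,0,0,0,-1],[0,0,0.07,0,0,0,-1],[0,0,0.084,0,0,0,-1],[0,0,0.084,0,0,0,-1],[0,0,0.084,0,0,0,1],[0,0,0.084,0,0,0,1],[0,0,0.084,0,0,0,1],[0,0,0.084,0,0,0,1],[0,0,0.084,0,0,0,1],[0,0,0.084,0,0,0,1]]

```text
time_s: 13.3
tool_pos: [0.4022, -0.1818, 0.0062]
tool_rot: [180.0, -0.0, 114.5]
force: [-0.3, 1.0, -0.4]
grip_width: 0.0478
```

Run:
```python
from h import *
did([0,0,.084,0,0,0])
goc(.661,-.0294,.15,19.4)
```

```text
t 13.3 tcp [ 0.4022 -0.1818  0.0062] [179.98  -0.   114.49] F [-0.3  1.  -0.4] w 0.0478
cmd [ 0.402 -0.182  0.006] [180.    0.  114.5]
shift [0.0314, 0.299, -0.144] turn [0.0, -0.0, 95.1]
```

Request:
arm_command:
  targets:
    - [[0,0,-0.03,0,0,0,1],[0,0,-0.07,0,0,0,1],[0,0,-0.11,0,0,5,1],[0,0.02,-0.144,0,0,13,1],[0,0.06,-0.15,0,0,21,1],[0.01,0.1,-0.15,0,0,29,1],[0.015,0.14,-0.15,0,0,37,1],[0.02,0.18,-0.15,0,0,45,1],[0.025,0.21,-0.15,0,0,53,1],[0.03,0.24,-0.15,0,0,61,1]]

```text
time_s: 14.3
tool_pos: [0.6086, -0.0538, 0.1549]
tool_rot: [-179.9, 0.1, 53.2]
force: [0.4, -0.3, -2.1]
grip_width: 0.0471
```

Run:
```python
from h import *
did([.03,.24,-.15,0,0,61])
goc(.661,-.0294,.13,19.4)
```

```text
t 14.3 tcp [ 0.6086 -0.0538  0.1549] [-1.7992e+02  8.0000e-02  5.3200e+01] F [ 0.4 -0.3 -2.1] w 0.0471
cmd [ 0.6079 -0.0552  0.156 ] [180.    0.   53.5]
shift [0.0523, 0.0273, 0.026] turn [0.0, -0.0, 34.1]
```

Request:
arm_command:
  targets:
    - [[0.02,0.01,0,0,0,8,1],[0.035,0.018,0,0,0,16,1],[0.0523,0.0273,0,0,0,24,1],[0.0523,0.0273,0,0,0,31,1],[0.0523,0.0273,0.01,0,0,34.1,1],[0.0523,0.0273,0.026,0,0,34.1,1],[0.0523,0.0273,0.031,0,0,34.1,1],[0.0523,0.0273,0.036,0,0,34.1,1],[0.0523,0.0273,0.0385,0,0,34.1,1],[0.0523,0.0273,0.0385,0,0,34.1,1]]

```text
time_s: 15.3
tool_pos: [0.6611, -0.0293, 0.1184]
tool_rot: [-180.0, -0.0, 19.4]
force: [-2.6, 0.6, 1.6]
grip_width: 0.0479
```

Run:
```python
from h import *
did([.0523,.0273,.0385,0,0,34.1])
goc(.661,-.0294,.1175,19.4)
c=read_camera("side"); cv2.imwrite("pics/s7.png",c["img"][150:280,220:400,::-1].repeat(4,0).repeat(4,1))
```

```text
t 15.3 tcp [ 0.6611 -0.0293  0.1184] [-1.7997e+02 -3.0000e-02  1.9410e+01] F [-2.6  0.6  1.6] w 0.0479
cmd [ 0.661  -0.0294  0.1175] [180.    0.   19.4]
shift [0.0, 0.0, 0.0] turn [-0.0, -0.0, 0.0]
```

View pics/s7.png

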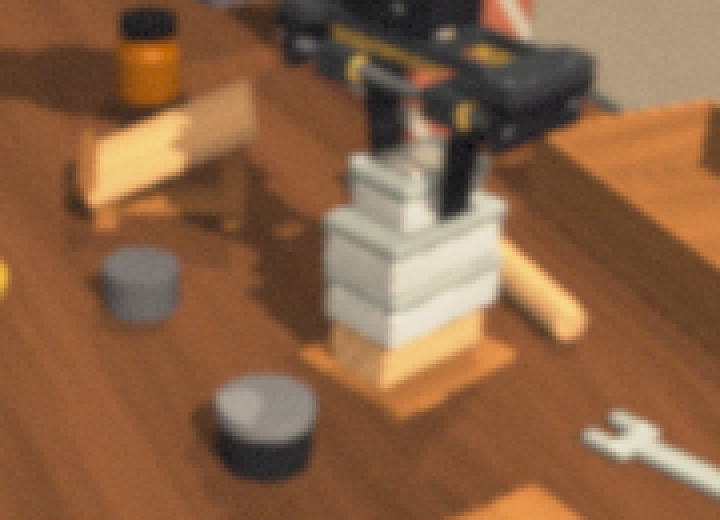

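Request:
arm_command:
  targets:
    - [[0,0,0,0,0,0,0.5],[0,0,0,0,0,0,0],[0,0,0,0,0,0,-1],[0,0,-0.02,0,0,0,-1],[0,0,-0.05,0,0,0,-1],[0,0,-0.08,0,0,0,-1],[-0.03,0.03,-0.08,0,0,-8,-1],[-0.06,0.065,-0.08,0,0,-16,-1],[-0.09,0.1,-0.08,0,0,-24,-1],[-0.115,0.135,-0.07,0,0,-32,-1]]

```text
time_s: 16.35
tool_pos: [0.5979, -0.1971, 0.189]
tool_rot: [179.8, -0.1, 51.7]
force: [1.4, 0.1, -0.6]
grip_width: 0.0868
```

Run:
```python
from h import *
did([-.115,.135,-.07,0,0,-32])
goc(.505,-.448,.1,114.4)
```

```text
t 16.35 tcp [ 0.5979 -0.1971  0.189 ] [ 1.7975e+02 -1.1000e-01  5.1720e+01] F [ 1.4  0.1 -0.6] w 0.0868
cmd [ 0.5973 -0.1949  0.1875] [180.    0.   51.4]
shift [-0.2554, 0.0857, 0.0875] turn [-0.0, 0.0, -63.0]
```

Request:
arm_command:
  targets:
    - [[-0.04,0.013,0,0,0,-8,-1],[-0.085,0.028,0.01,0,0,-16,-1],[-0.13,0.043,0.02,0,0,-24,-1],[-0.175,0.058,0.04,0,0,-32,-1],[-0.22,0.073,0.06,0,0,-40,-1],[-0.2554,0.0857,0.0875,0,0,-48,-1],[-0.2554,0.0857,0.0875,0,0,-56,-1],[-0.2554,0.0857,0.0875,0,0,-63,-1],[-0.2554,0.0857,0.0875,0,0,-63,-1]]

```text
time_s: 17.25
tool_pos: [0.505, -0.4487, 0.0995]
tool_rot: [180.0, 0.0, 114.3]
force: [-0.4, 1.1, 0.9]
grip_width: 0.087
```

Run:
```python
from h import *
did([-.2554,.0857,.0875,0,0,-63])
c,W,o=rects()
goc(.505,-.448,.006,114.4)
cv2.imwrite("pics/t8.png",c["img"][...,::-1])
```

```text
px [294 179] ztop 144.6 c [662.  -29.6] size [48.  74.4] yaw 19.0
px [459 188] ztop 68.6 c [ 640.9 -448.2] size [69.1 77.6] yaw 114.7
px [111 186] ztop 70.8 c [654.8 436.5] size [45.7 47.6] yaw 93.0
px [190 208] ztop 79.9 c [638.7 215.1] size [33.4 85.4] yaw 69.7
px [392 208] ztop 30.9 c [ 596.7 -284.8] size [124.1 125.7] yaw 101.3
px [479 239] ztop 213.2 c [ 506.5 -448. ] size [ 76.6 186.9] yaw 24.5
px [319 232] ztop 41.9 c [534.7 -95. ] size [55.3 55.7] yaw 135.8
px [242 235] ztop 31.3 c [528.2 101.5] size [50.  50.6] yaw 69.7
px [215 281] ztop 44.0 c [410.9 169.5] size [35.  35.2] yaw 90.4
px [411 296] ztop 18.1 c [ 373.2 -327. ] size [59.9 99.1] yaw 24.2
px [145 297] ztop 33.3 c [373.5 346. ] size [47.8 73.3] yaw 71.8
t 17.3 tcp [ 0.5054 -0.4482  0.0998] [1.7996e+02 4.0000e-02 1.1423e+02] F [-0.  -0.4 -0. ] w 0.0869
cmd [ 0.505 -0.448  0.1  ] [180.    0.  114.4]
shift [-0.0, 0.0, 0.094] turn [-0.0, 0.0, -0.0]
```

View pics/t8.png

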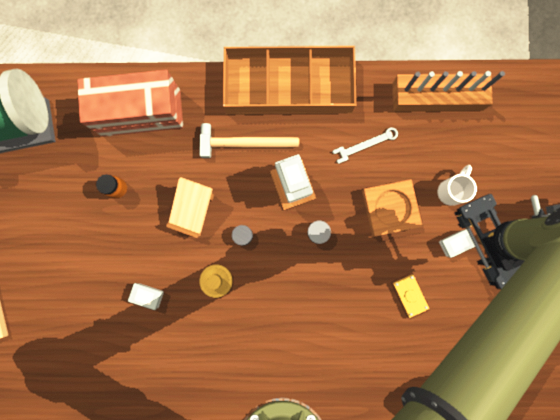

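Request:
arm_command:
  targets:
    - [[0,0,0.04,0,0,0,-1],[0,0,0.075,0,0,0,-1],[0,0,0.09,0,0,0,-1],[0,0,0.09,0,0,0,-1],[0,0,0.09,0,0,0,1],[0,0,0.09,0,0,0,1],[0,0,0.09,0,0,0,1],[0,0,0.09,0,0,0,1],[0,0,0.09,0,0,0,1],[0,0,0.09,0,0,0,1]]

```text
time_s: 18.3
tool_pos: [0.5051, -0.4479, 0.0104]
tool_rot: [180.0, 0.0, 114.4]
force: [0.5, 0.4, 0.2]
grip_width: 0.0478
```

Run:
```python
from h import *
did([0,0,.09,0,0,0])
goc(.661,-.0294,.2,19.4)
```

```text
t 18.3 tcp [ 0.5051 -0.4479  0.0104] [1.7998e+02 2.0000e-02 1.1438e+02] F [0.5 0.4 0.2] w 0.0478
cmd [ 0.505 -0.448  0.01 ] [180.    0.  114.4]
shift [0.3167, 0.315, -0.19] turn [0.0, -0.0, 95.0]
```

Request:
arm_command:
  targets:
    - [[0,0,-0.02,0,0,0,1],[0,0,-0.06,0,0,0,1],[0,0,-0.1,0,0,0,1],[0,0,-0.14,0,0,4,1],[0.02,0.02,-0.17,0,0,12,1],[0.045,0.045,-0.19,0,0,20,1],[0.07,0.07,-0.19,0,0,28,1],[0.1,0.1,-0.19,0,0,36,1],[0.13,0.13,-0.19,0,0,44,1],[0.16,0.16,-0.19,0,0,52,1]]

```text
time_s: 19.3
tool_pos: [0.5847, -0.2342, 0.1995]
tool_rot: [-180.0, -0.0, 62.0]
force: [0.8, 0.5, -2.1]
grip_width: 0.048
```

Run:
```python
from h import *
did([.16,.16,-.19,0,0,52])
goc(.661,-.0294,.18,19.4)
```

```text
t 19.3 tcp [ 0.5847 -0.2342  0.1995] [-1.7995e+02 -2.0000e-02  6.2040e+01] F [ 0.8  0.5 -2.1] w 0.048
cmd [ 0.5846 -0.2362  0.2   ] [180.    0.   62.4]
shift [0.2186, -0.0281, 0.02] turn [0.0, -0.0, 43.0]
```

Request:
arm_command:
  targets:
    - [[0.035,-0.0045,0,0,0,7,1],[0.07,-0.009,0,0,0,14,1],[0.105,-0.0135,0,0,0,21,1],[0.14,-0.018,0,0,0,28,1],[0.175,-0.0225,0,0,0,35,1],[0.205,-0.0265,0,0,0,41,1],[0.2186,-0.0281,0.005,0,0,43,1],[0.2186,-0.0281,0.02,0,0,43,1],[0.2186,-0.0281,0.03,0,0,43,1],[0.2186,-0.0281,0.036,0,0,43,1]]

```text
time_s: 20.3
tool_pos: [0.6594, -0.0314, 0.162]
tool_rot: [-180.0, 0.2, 19.3]
force: [0.1, -0.3, -1.9]
grip_width: 0.0476
```

Run:
```python
from h import *
did([.2186,-.0281,.036,0,0,43])
goc(.661,-.0294,.1535,19.4)
```

```text
t 20.3 tcp [ 0.6594 -0.0314  0.162 ] [-179.99    0.18   19.27] F [ 0.1 -0.3 -1.9] w 0.0476
cmd [ 0.661  -0.0294  0.164 ] [180.    0.   19.4]
shift [0.0, -0.0, 0.0105] turn [-0.0, -0.0, -0.0]
```

Request:
arm_command:
  targets:
    - [[0,0,0,0,0,0,1],[0,0,0,0,0,0,1],[0,0,0.004,0,0,0,1],[0,0,0.007,0,0,0,1],[0,0,0.009,0,0,0,1],[0,0,0.0105,0,0,0,1],[0,0,0.0105,0,0,0,1]]

```text
time_s: 21.0
tool_pos: [0.6612, -0.0293, 0.1544]
tool_rot: [-180.0, -0.0, 19.4]
force: [-1.6, 1.1, 3.4]
grip_width: 0.0478
```

Run:
```python
from h import *
did([0,0,.0105,0,0,0])
c=read_camera("side"); cv2.imwrite("pics/s9.png",c["img"][120:280,220:400,::-1].repeat(3,0).repeat(3,1))
goc(.661,-.0294,.1535,19.4)
```

```text
t 21.05 tcp [ 0.6612 -0.0292  0.1543] [-1.7998e+02 -3.0000e-02  1.9400e+01] F [-2.4 -0.   3.8] w 0.0474
cmd [ 0.661  -0.0294  0.1535] [180.    0.   19.4]
shift [0.0, -0.0, 0.0] turn [-0.0, -0.0, -0.0]
```

View pics/s9.png

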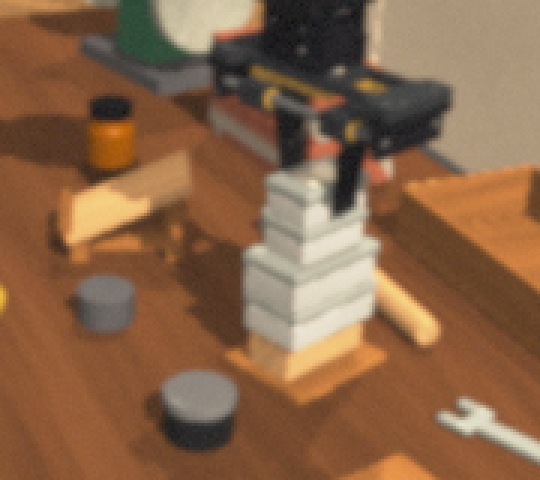

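Request:
arm_command:
  targets:
    - [[0,0,0,0,0,0,0.5],[0,0,0,0,0,0,0],[0,0,0,0,0,0,-1],[0,0,-0.02,0,0,0,-1],[0,0,-0.045,0,0,0,-1],[0,0,-0.07,0,0,0,-1],[-0.03,-0.03,-0.07,0,0,-7,-1],[-0.05,-0.075,-0.07,0,0,-14,-1],[-0.07,-0.12,-0.07,0,0,-21,-1],[-0.09,-0.165,-0.07,0,0,-28,-1]]

```text
time_s: 22.05
tool_pos: [0.5204, 0.0977, 0.2232]
tool_rot: [180.0, -0.1, 47.7]
force: [-0.9, 0.7, -0.4]
grip_width: 0.0866
```

Run:
```python
from h import *
did([-.09,-.165,-.07,0,0,-28])
goc(.3737,.3462,.1,72)
```

```text
t 22.05 tcp [0.5204 0.0977 0.2232] [ 1.7996e+02 -6.0000e-02  4.7650e+01] F [-0.9  0.7 -0.4] w 0.0866
cmd [0.5213 0.0963 0.2235] [180.    0.   47.4]
shift [0.0841, -0.2778, 0.1235] turn [-0.0, 0.0, -24.6]
```

Request:
arm_command:
  targets:
    - [[0.014,-0.046,0,0,0,-7,-1],[0.028,-0.092,0.01,0,0,-14,-1],[0.042,-0.138,0.03,0,0,-21,-1],[0.056,-0.184,0.05,0,0,-24.6,-1],[0.068,-0.225,0.08,0,0,-24.6,-1],[0.0841,-0.26,0.11,0,0,-24.6,-1],[0.0841,-0.2778,0.1235,0,0,-24.6,-1],[0.0841,-0.2778,0.1235,0,0,-24.6,-1]]

```text
time_s: 22.85
tool_pos: [0.3699, 0.348, 0.097]
tool_rot: [-179.9, 0.2, 72.4]
force: [-0.6, 0.0, -0.2]
grip_width: 0.0869
```

Run:
```python
from h import *
did([.0841,-.2778,.1235,0,0,-24.6])
c,W,o=rects()
goc(.3737,.3462,.006,72)
cv2.imwrite("pics/t10.png",c["img"][...,::-1])
```

```text
px [294 178] ztop 176.8 c [661.2 -29.7] size [48.  74.4] yaw 19.7
px [459 188] ztop 69.0 c [ 640.3 -446.5] size [68.7 72.7] yaw 113.0
px [111 186] ztop 71.1 c [655.  436.7] size [46.4 46.6] yaw 175.0
px [190 208] ztop 79.9 c [639.6 215.1] size [31.8 84.2] yaw 69.3
px [392 208] ztop 30.9 c [ 596.7 -284.6] size [124.2 125.9] yaw 101.4
px [319 232] ztop 41.4 c [534.6 -95. ] size [55.3 55.5] yaw 133.7
px [242 235] ztop 31.3 c [528.2 101.5] size [49.7 50. ] yaw 159.5
px [127 303] ztop 210.1 c [370.7 347.7] size [ 74.9 190.4] yaw 162.5
px [215 281] ztop 44.1 c [410.8 169.9] size [34.9 35.2] yaw 88.9
px [411 296] ztop 18.3 c [ 372.9 -326.4] size [59.7 99.9] yaw 23.5
t 22.9 tcp [0.3725 0.3468 0.0986] [-1.7998e+02  1.4000e-01  7.2180e+01] F [ 0.1 -0.2  0.3] w 0.0873
cmd [0.3737 0.3463 0.1   ] [180.   0.  72.]
shift [-0.0001, 0.0, 0.094] turn [-0.0, 0.0, 0.0]
```

View pics/t10.png

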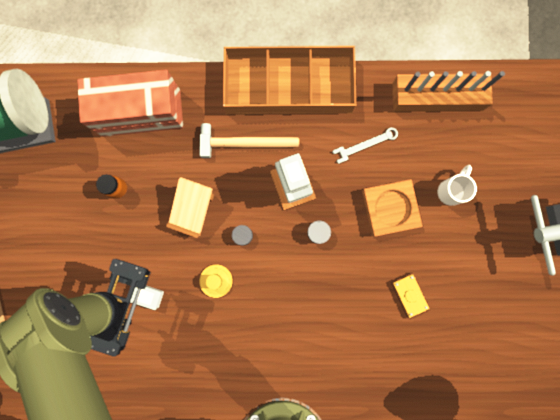

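Request:
arm_command:
  targets:
    - [[0,0,0.04,0,0,0,-1],[0,0,0.075,0,0,0,-1],[0,0,0.09,0,0,0,-1],[0,0,0.09,0,0,0,-1],[0,0,0.09,0,0,0,1],[0,0,0.09,0,0,0,1],[0,0,0.09,0,0,0,1],[0,0,0.09,0,0,0,1],[0,0,0.09,0,0,0,1],[0,0,0.09,0,0,0,1]]

```text
time_s: 23.9
tool_pos: [0.3737, 0.3468, 0.0103]
tool_rot: [-180.0, -0.0, 72.0]
force: [0.9, -1.5, 1.0]
grip_width: 0.0474
```

Run:
```python
from h import *
did([0,0,.09,0,0,0])
goc(.661,-.0294,.23,19.4)
c=read_camera("side"); cv2.imwrite("pics/s10.png",c["img"][120:280,80:320,::-1].repeat(3,0).repeat(3,1))
```

```text
t 23.9 tcp [0.3737 0.3468 0.0103] [-1.7998e+02 -3.0000e-02  7.2000e+01] F [ 0.9 -1.5  1. ] w 0.0474
cmd [0.3737 0.3463 0.01  ] [180.   0.  72.]
shift [-0.2685, 0.3893, -0.22] turn [0.0, -0.0, 52.6]
```

View pics/s10.png

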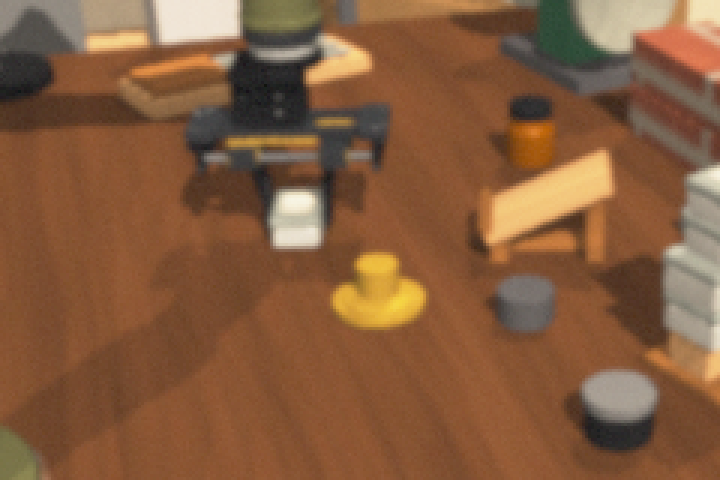

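Request:
arm_command:
  targets:
    - [[0,0,-0.02,0,0,0,1],[0,0,-0.06,0,0,0,1],[0,0,-0.1,0,0,0,1],[0,0,-0.14,0,0,3,1],[-0.01,0.015,-0.18,0,0,8,1],[-0.03,0.044,-0.22,0,0,13,1],[-0.055,0.08,-0.22,0,0,18,1],[-0.08,0.116,-0.22,0,0,23,1],[-0.105,0.152,-0.22,0,0,28,1],[-0.13,0.188,-0.22,0,0,33,1]]

```text
time_s: 24.95
tool_pos: [0.5129, 0.163, 0.2297]
tool_rot: [-180.0, 0.0, 38.8]
force: [1.2, 1.0, -2.2]
grip_width: 0.0475
```

Run:
```python
from h import *
did([-.13,.188,-.22,0,0,33])
goc(.661,-.0294,.195,19.4)
```

```text
t 24.95 tcp [0.5129 0.163  0.2297] [-1.7997e+02  1.0000e-02  3.8800e+01] F [ 1.2  1.  -2.2] w 0.0475
cmd [0.5123 0.1645 0.23  ] [180.   0.  39.]
shift [-0.0065, 0.2443, 0.035] turn [0.0, -0.0, 19.6]
```

Request:
arm_command:
  targets:
    - [[-0.001,0.04,0,0,0,4,1],[-0.002,0.08,0,0,0,8,1],[-0.003,0.12,0,0,0,12,1],[-0.0045,0.16,0,0,0,16,1],[-0.0055,0.2,0,0,0,18,1],[-0.006,0.23,0,0,0,19.6,1],[-0.0065,0.2443,0,0,0,19.6,1],[-0.0065,0.2443,0.01,0,0,19.6,1],[-0.0065,0.2443,0.024,0,0,19.6,1],[-0.0065,0.2443,0.034,0,0,19.6,1]]

```text
time_s: 25.95
tool_pos: [0.6598, -0.0272, 0.1935]
tool_rot: [-179.9, 0.1, 19.5]
force: [-0.8, 1.4, -1.5]
grip_width: 0.0476
```

Request:
arm_command:
  targets:
    - [[0,0,0,0,0,0,1],[0,0,0,0,0,0,1],[0,0,0.004,0,0,0,1],[0,0,0.007,0,0,0,1],[0,0,0.009,0,0,0,1],[0,0,0.0105,0,0,0,1],[0,0,0.0105,0,0,0,1]]

```text
time_s: 26.65
tool_pos: [0.6613, -0.0292, 0.1864]
tool_rot: [-180.0, -0.0, 19.4]
force: [-1.2, -0.2, 2.0]
grip_width: 0.048
```

Run:
```python
from h import *
did([-.0065,.2443,.034,0,0,19.6],[0,0,.0105,0,0,0])
c=read_camera("side"); cv2.imwrite("pics/s11.png",c["img"][100:280,220:400,::-1].repeat(3,0).repeat(3,1))
goc(.661,-.0294,.1855,19.4)
```

```text
t 26.7 tcp [ 0.6613 -0.0292  0.1864] [-1.7998e+02 -5.0000e-02  1.9390e+01] F [-2.7  0.8  3.5] w 0.0474
cmd [ 0.661  -0.0294  0.1855] [180.    0.   19.4]
shift [-0.0, -0.0, 0.0] turn [-0.0, -0.0, -0.0]
```

View pics/s11.png

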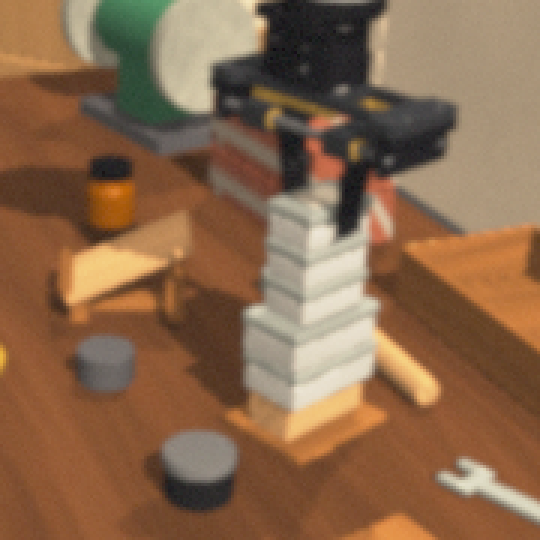

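Request:
arm_command:
  targets:
    - [[0,0,0,0,0,0,0.5],[0,0,0,0,0,0,0],[0,0,0,0,0,0,-1],[0,0,-0.02,0,0,0,-1],[0,0,-0.045,0,0,0,-1],[0,0,-0.07,0,0,0,-1],[-0.03,-0.02,-0.07,0,0,-7,-1],[-0.07,-0.05,-0.07,0,0,-14,-1],[-0.1,-0.085,-0.07,0,0,-21,-1],[-0.13,-0.12,-0.05,0,0,-28,-1]]

```text
time_s: 27.7
tool_pos: [0.4994, 0.0408, 0.237]
tool_rot: [179.8, -0.3, 47.6]
force: [0.1, 1.3, 0.2]
grip_width: 0.0864
```

Run:
```python
from h import *
did([-.13,-.12,-.05,0,0,-28])
goc(.411,.1698,.1,60)
```

```text
t 27.7 tcp [0.4994 0.0408 0.237 ] [179.82  -0.27  47.6 ] F [0.1 1.3 0.2] w 0.0864
cmd [0.4985 0.0406 0.2355] [180.    0.   47.4]
shift [0.0359, -0.1519, 0.1355] turn [-0.0, 0.0, -12.6]
```

Run:
```python
from h import *
c,W,o=rects()
c2=read_camera("side"); W2=cloud(c2)
print([ (d["position"],d["conf"]) for d in search_frame("rosette","side")][:2])
m=(abs(W2[...,0]-.411)<.06)&(abs(W2[...,1]-.17)<.06)&(W2[...,2]>.038)&(W2[...,2]<.06)
q=W2[m]; print(m.sum(), q.mean(0), cv2.minEnclosingCircle(q[:,:2].astype(np.float32)*1000))
```

```text
px [294 176] ztop 208.7 c [661.8 -29.7] size [48.1 74.3] yaw 19.2
px [459 188] ztop 69.2 c [ 639.3 -445.3] size [68.5 70.3] yaw 104.9
px [111 186] ztop 70.7 c [655.  436.4] size [46.1 50.4] yaw 88.2
px [188 205] ztop 80.7 c [641.1 214.6] size [29.1 85.8] yaw 69.8
px [393 208] ztop 30.9 c [ 596.6 -284.9] size [123.9 125.2] yaw 101.3
px [319 232] ztop 41.3 c [534.8 -95.1] size [55.1 55.9] yaw 134.0
px [411 296] ztop 18.5 c [ 373.2 -327.1] size [59.7 98.7] yaw 24.2
[([206.2, 219.7], 0.87), ([263.5, 191.3], 0.71)]
97 [0.40838157 0.16678285 0.0443339 ] ((408.9620361328125, 169.51516723632812), 20.250263214111328)
```

Request:
arm_command:
  targets:
    - [[0.01,-0.045,0.02,0,0,-6,-1],[0.02,-0.09,0.05,0,0,-12.6,-1],[0.0359,-0.135,0.09,0,0,-12.6,-1],[0.0359,-0.1519,0.1355,0,0,-12.6,-1],[0.0359,-0.1519,0.1355,0,0,-12.6,-1],[0.0359,-0.1519,0.1355,0,0,-12.6,-1],[0.0359,-0.1519,0.17,0,0,-12.6,-1],[0.0359,-0.1519,0.2,0,0,-12.6,-1],[0.0359,-0.1519,0.2155,0,0,-12.6,-1],[0.0359,-0.1519,0.2155,0,0,-12.6,-1]]

```text
time_s: 28.85
tool_pos: [0.4133, 0.1681, 0.0203]
tool_rot: [179.9, 0.1, 59.8]
force: [-0.4, -0.6, 0.7]
grip_width: 0.0872
```

Run:
```python
from h import *
did([.0359,-.1519,.2155,0,0,-12.6])
c=read_camera("side"); cv2.imwrite("pics/s12.png",c["img"][120:260,120:300,::-1].repeat(4,0).repeat(4,1))
goc(.411,.1698,.02,60)
```

```text
t 28.9 tcp [0.414  0.1688 0.0214] [ 1.7988e+02 -4.0000e-02  5.9820e+01] F [ 0.7 -0.5  0.5] w 0.0868
cmd [0.411  0.1698 0.02  ] [180.   0.  60.]
shift [-0.0, -0.0, -0.0] turn [-0.0, 0.0, -0.0]
```

View pics/s12.png

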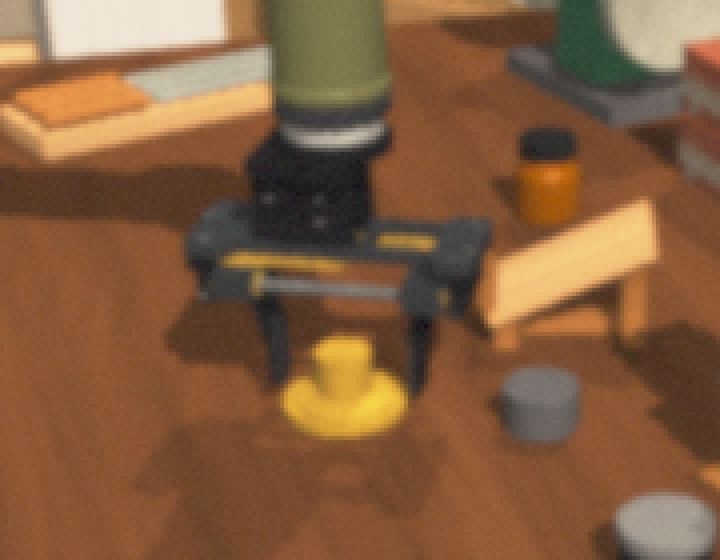

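Request:
arm_command:
  targets:
    - [[0,0,0,0,0,0,1],[0,0,0,0,0,0,1],[0,0,0,0,0,0,1],[0,0,0,0,0,0,1],[0,0,0,0,0,0,1],[0,0,0,0,0,0,1],[0,0,0,0,0,0,1],[0,0,0,0,0,0,1]]

```text
time_s: 29.7
tool_pos: [0.4109, 0.1702, 0.0201]
tool_rot: [-179.9, 0.0, 60.0]
force: [-1.4, 1.0, 2.4]
grip_width: 0.0371
```

Run:
```python
from h import *
goc(.597,-.285,.12,60)
c,W,o=rects(False)
# nest pocket: floor points
m=(W[...,2]>.015)&(W[...,2]<.024)&(abs(W[...,0]-.597)<.06)&(abs(W[...,1]+.285)<.06)
q=W[m][:,:2].astype(np.float32)*1000; print(m.sum(),cv2.minEnclosingCircle(q),q.mean(0))
for k in o:
  if abs(k[0][0]-392)<8: print(k)
```

```text
t 29.7 tcp [0.4109 0.1702 0.0201] [-1.7994e+02  1.0000e-02  6.0000e+01] F [-1.4  1.   2.4] w 0.0371
cmd [0.411  0.1698 0.02  ] [180.   0.  60.]
shift [-0.3009, 0.3885, -0.1] turn [-0.0, 0.0, -0.0]
893 ((579.6295776367188, -281.23614501953125), 63.4423713684082) [ 596.65466 -285.98172]
(array([392.47394541, 207.97684036]), np.float64(0.030907834101270893), (596.783447265625, -284.9017639160156), [124.2339859008789, 125.21118927001953], np.float32(101.33128))
```

Request:
arm_command:
  targets:
    - [[0,0,-0.01,0,0,0,1],[0,0,-0.03,0,0,0,1],[0,0,-0.06,0,0,0,1],[0,0,-0.09,0,0,0,1],[-0.015,0.013,-0.11,0,0,0,1],[-0.045,0.038,-0.12,0,0,0,1],[-0.075,0.063,-0.12,0,0,0,1],[-0.105,0.088,-0.12,0,0,0,1],[-0.138,0.116,-0.12,0,0,0,1],[-0.171,0.1438,-0.12,0,0,0,1]]
  newtons: 50

```text
time_s: 30.75
tool_pos: [0.4502, -0.0522, 0.1403]
tool_rot: [180.0, -0.1, 60.0]
force: [1.0, 0.2, -3.1]
grip_width: 0.0368
```

Request:
arm_command:
  targets:
    - [[-0.024,0.034,0,0,0,0,1],[-0.048,0.068,0,0,0,0,1],[-0.072,0.102,0,0,0,0,1],[-0.095,0.1356,0,0,0,0,1],[-0.108,0.175,0,0,0,0,1],[-0.118,0.21,0,0,0,0,1],[-0.126,0.232,0.01,0,0,0,1],[-0.13,0.2447,0.02,0,0,0,1],[-0.13,0.2447,0.04,0,0,0,1],[-0.13,0.2447,0.06,0,0,0,1]]

```text
time_s: 31.75
tool_pos: [0.5971, -0.2859, 0.0793]
tool_rot: [-180.0, 0.1, 60.0]
force: [-0.5, -0.1, -2.8]
grip_width: 0.0366
```

Run:
```python
from h import *
did([-.171,.1438,-.12,0,0,0],[-.13,.2447,.06,0,0,0])
c=read_camera("side"); cv2.imwrite("pics/s13.png",c["img"][180:380,280:460,::-1].repeat(3,0).repeat(3,1))
goc(.597,-.285,.038,60)
```

```text
t 31.8 tcp [ 0.595  -0.2841  0.0754] [-1.7965e+02  1.0000e-01  5.9980e+01] F [-1.2  1.6 -5.9] w 0.0371
cmd [ 0.597  -0.2851  0.08  ] [180.   0.  60.]
shift [0.0001, -0.0, 0.042] turn [-0.0, 0.0, -0.0]
```

View pics/s13.png

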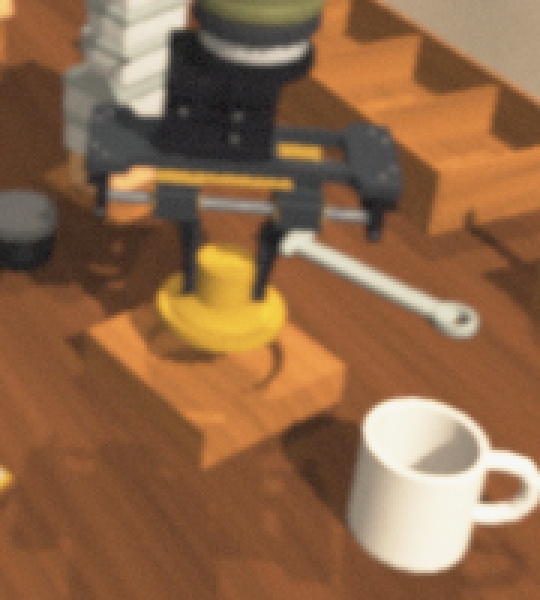

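Run:
```python
from h import *
c=read_camera("side"); cv2.imwrite("pics/s14.png",cv2.resize(c["img"][220:320,310:400,::-1],None,fx=6,fy=6,interpolation=cv2.INTER_CUBIC))
goc(.597,-.285,.038,60)
```

```text
t 31.85 tcp [ 0.595  -0.2837  0.0768] [-1.7962e+02  7.0000e-02  5.9990e+01] F [-0.5  0.2 -4.3] w 0.0372
cmd [ 0.597  -0.2851  0.08  ] [180.   0.  60.]
shift [0.0001, -0.0, 0.042] turn [-0.0, 0.0, -0.0]
```

View pics/s14.png

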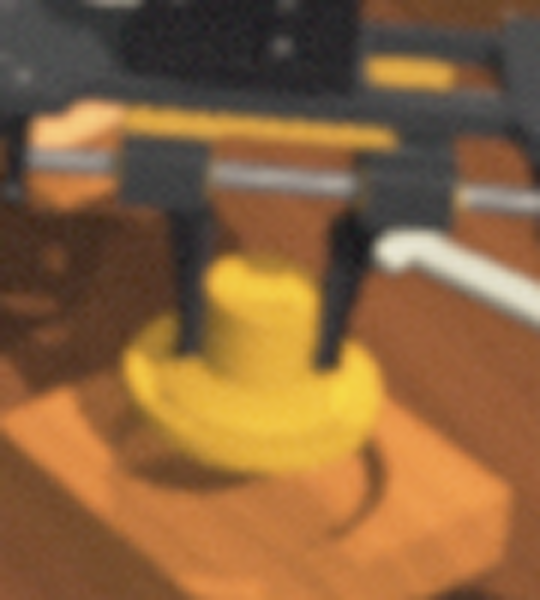

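```bash
cat > ros.py <<'E'
from h import *
from scipy.optimize import least_squares
PROF=np.array([[0,0],[42,0],[42,8],[34,8],[22,15],[19,15],[19,44],[0,44]])*1e-3
def dprof(r,z):
    P=np.stack([r,z],1); best=np.full(len(r),9.)
    for a,b in zip(PROF[:-1],PROF[1:]):
        d=b-a; t=np.clip(((P-a)@d)/(d@d),0,1); best=np.minimum(best,np.linalg.norm(P-a-t[:,None]*d,axis=1))
    return best
def fit(p0,z0,cams=("side","top"),save=None):
    pts=[]
    for n in cams:
        c=read_camera(n); W=cloud(c); hsv=cv2.cvtColor(c["img"],cv2.COLOR_RGB2HSV)
        m=(hsv[...,0]>20)&(hsv[...,0]<35)&(hsv[...,1]>130)&(np.linalg.norm(W[...,:2]-p0,axis=2)<.07)&(W[...,2]>z0-.02)&(W[...,2]<z0+.07)
        m=cv2.erode(m.astype(np.uint8),np.ones((2,2)))>0
        print(n,m.sum()); pts.append(W[m])
    pts=np.concatenate(pts)
    def f(v):
        Rr=R.from_euler("xyz",[v[3],v[4],0]); q=Rr.inv().apply(pts-v[:3]); return dprof(np.hypot(q[:,0],q[:,1]),q[:,2])
    s=least_squares(f,[*p0,z0,0,0],loss="soft_l1",f_scale=.002)
    ax=R.from_euler("xyz",[s.x[3],s.x[4],0]).apply([0,0,1])
    print("pos",s.x[:3].round(4),"axis",ax.round(3),"tilt",np.degrees(np.arccos(ax[2])).round(1),"rms",np.sqrt(np.mean(s.fun**2)).round(4))
    return s.x,ax
E
python3 - <<'E'
from ros import *
fit(np.array([.597,-.285]),.06,("side",))
o=get_obs(); print(o["tool_pos"],o["force"],o["grip_width"])
E
```

```text
side 252
pos [ 0.5957 -0.2827  0.0579] axis [0.021 0.024 0.999] tilt 1.8 rms 0.0011
[ 0.59608397 -0.28424254  0.07866197] [ 0.35927435 -1.01600632 -2.58701427] 0.03683275299617823
```

Request:
arm_command:
  targets:
    - [[0,0,0.008,0,0,0,1],[0,0,0.016,0,0,0,1],[0,0,0.022,0,0,0,1],[0,0,0.028,0,0,0,1],[0,0,0.033,0,0,0,1],[0,0,0.036,0,0,0,1],[0,0,0.039,0,0,0,1],[0,0,0.041,0,0,0,1],[0,0,0.0425,0,0,0,1],[0,0,0.0425,0,0,0,1]]

```text
time_s: 32.9
tool_pos: [0.5974, -0.2851, 0.0382]
tool_rot: [180.0, -0.0, 60.0]
force: [-1.2, 1.6, 2.2]
grip_width: 0.037
```

Run:
```python
from ros import *
did([0,0,.0425,0,0,0])
goc(.597,-.285,.038,60)
fit(np.array([.597,-.285]),.02,("side",))
```

```text
t 32.9 tcp [ 0.5974 -0.2851  0.0382] [ 1.800e+02 -3.000e-02  5.999e+01] F [-1.2  1.6  2.2] w 0.037
cmd [ 0.597  -0.2851  0.0375] [180.   0.  60.]
shift [0.0001, -0.0, -0.0005] turn [-0.0, 0.0, -0.0]
side 272
pos [ 0.5989 -0.2841  0.0192] axis [0.028 0.037 0.999] tilt 2.6 rms 0.0012
```

Request:
arm_command:
  targets:
    - [[0,0,0,0,0,0,0.6],[0,0,0,0,0,0,0],[0,0,0,0,0,0,-1],[0,0,0,0,0,0,-1],[0,0,-0.02,0,0,0,-1],[0,0,-0.05,0,0,0,-1],[0,0,-0.08,0,0,0,-1],[-0.03,-0.03,-0.08,0,0,8,-1],[-0.05,-0.07,-0.08,0,0,16,-1],[-0.07,-0.11,-0.08,0,0,24,-1]]

```text
time_s: 33.95
tool_pos: [0.4656, -0.2916, 0.1176]
tool_rot: [179.9, 0.0, 35.6]
force: [0.1, -0.5, 1.7]
grip_width: 0.0862
```

Run:
```python
from ros import *
did([-.07,-.11,-.08,0,0,24])
goc(.373,-.327,.1,24)
c,W,o=rects()
fit(np.array([.597,-.285]),.02,("side","top"))
# easel deck plane
m=(W[...,2]>.035)&(W[...,2]<.088)&(abs(W[...,0]-.6)<.1)&(abs(W[...,1]-.225)<.08)
P=W[m]
for it in range(6):
    A=np.c_[P[:,:2],np.ones(len(P))]; k=np.linalg.lstsq(A,P[:,2],rcond=None)[0]; r=A@k-P[:,2]; P=P[abs(r)<.004 if it<3 else abs(r)<.002]
g=np.hypot(k[0],k[1]); print("deck",len(P),"slope",np.degrees(np.arctan(g)),"yaw",np.degrees(np.arctan2(k[1],k[0])),k)
b=cv2.minAreaRect(P[:,:2].astype(np.float32)*1000); print(b, cv2.boxPoints(b).round(1).tolist())
cv2.imwrite("pics/t15.png",c["img"][...,::-1])
```

```text
t 33.95 tcp [ 0.4656 -0.2916  0.1176] [1.7994e+02 2.0000e-02 3.5620e+01] F [ 0.1 -0.5  1.7] w 0.0862
cmd [ 0.4667 -0.2907  0.1175] [180.   0.  36.]
shift [-0.0971, -0.0257, 0.0175] turn [-0.0, 0.0, 12.0]
px [294 177] ztop 208.6 c [661.9 -29.5] size [48.2 74. ] yaw 19.1
px [459 188] ztop 69.2 c [ 639.7 -445. ] size [68.8 69.4] yaw 113.6
px [111 186] ztop 70.9 c [654.6 437.1] size [47.8 47.9] yaw 81.5
px [190 208] ztop 79.6 c [638.  215.6] size [35.5 84.3] yaw 69.5
px [393 208] ztop 33.8 c [ 596.5 -284.2] size [123.9 125.6] yaw 101.4
px [319 232] ztop 41.3 c [534.7 -95. ] size [55.1 55.8] yaw 134.7
px [411 268] ztop 231.1 c [ 466.8 -291.3] size [ 75.  190.4] yaw 126.2
px [242 235] ztop 31.7 c [528.4 103.1] size [48.9 51.2] yaw 178.4
side 443
top 573
pos [ 0.5965 -0.2848  0.0186] axis [-0.027  0.018  0.999] tilt 1.9 rms 0.0017
deck 1001 slope 24.413699028743125 yaw -19.757548564191527 [ 0.42718753 -0.15343953 -0.16158542]
((599.3548583984375, 229.69390869140625), (84.61323547363281, 112.96427917480469), 70.04357147216797) [[531.7999877929688, 209.1999969482422], [638.0, 170.6999969482422], [666.9000244140625, 250.1999969482422], [560.7000122070312, 288.70001220703125]]
```

View pics/t15.png

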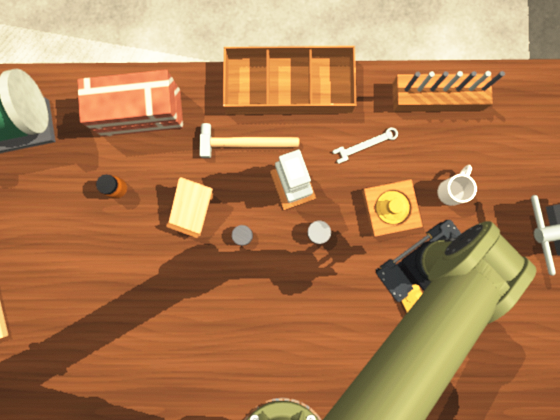

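Run:
```python
from ros import *
yaw=np.radians(-20.0); ex=np.array([np.cos(yaw),np.sin(yaw)]); ey=np.array([-np.sin(yaw),np.cos(yaw)])
for n in("top","side"):
    c=read_camera(n);W=cloud(c)
    O=np.array([.5971,.2305])
    x=(W[...,:2]-O)@ex; y=(W[...,:2]-O)@ey; z=W[...,2]-.0012
    s=x*np.cos(np.radians(25))+(z-.058)*np.sin(np.radians(25)); h=-x*np.sin(np.radians(25))+(z-.058)*np.cos(np.radians(25))
    m=(abs(s)<.08)&(abs(y)<.055)&(z>.02)&(h>-.004)&(h<.03)
    sel=m&(abs(y)<.035)
    print(n,m.sum())
    for a in range(-76,-44,2):
        k=sel&(s*1000>=a)&(s*1000<a+2)
        if k.any(): print(a,k.sum(),"h med %.1f min %.1f max %.1f"%tuple(1000*np.array([np.median(h[k]),h[k].min(),h[k].max()])))
    d=m&(abs(h)<.003)&(s>-.04)&(s<.05); print("y range",np.percentile(y[d],[0.5,1,2,98,99,99.5])*1000,"s max",np.percentile(s[m&(abs(h)<.003)],[98,99,99.5])*1000, "h",np.median(h[d])*1000)
    for a in range(-40,64,20):
        k=sel&(s*1000>=a)&(s*1000<a+20); print(a,"h %.1f"%(1000*np.median(h[k])))
```

```text
top 1626
-70 1 h med 9.0 min 9.0 max 9.0
-68 14 h med 9.7 min 7.6 max 11.5
-66 22 h med 10.1 min 6.9 max 12.5
-64 11 h med 10.5 min 7.9 max 13.9
-62 39 h med 9.3 min -3.3 max 13.8
-60 58 h med 4.7 min -3.7 max 13.2
-58 23 h med -2.0 min -3.8 max 13.7
-56 14 h med -0.9 min -1.9 max 0.6
-54 25 h med -1.5 min -4.0 max 2.0
-52 11 h med -1.8 min -3.8 max 1.2
-50 21 h med -1.3 min -3.7 max 0.8
-48 17 h med -1.9 min -4.0 max 3.6
-46 26 h med -0.6 min -3.6 max 2.3
y range [-42.22456719 -41.71228828 -40.49008148  40.01311306  41.18894839
  41.6859778 ] s max [61.43967646 62.25748859 62.8224403 ] h -0.9135705882177502
-40 h -1.1
-20 h -1.0
0 h -1.1
20 h -1.1
40 h -1.1
60 h -1.1
side 529
-68 5 h med 12.7 min 12.1 max 13.6
-66 5 h med 13.8 min 13.0 max 15.3
-64 5 h med 14.7 min 13.2 max 15.3
-62 17 h med 11.2 min 0.7 max 15.5
-60 18 h med 5.3 min -0.0 max 12.4
-58 7 h med 2.2 min 1.5 max 17.1
-56 7 h med 1.8 min -0.3 max 3.1
-54 6 h med 1.8 min -0.2 max 2.7
-52 8 h med 2.2 min 1.0 max 3.5
-50 1 h med 1.4 min 1.4 max 1.4
-48 9 h med 2.8 min 1.3 max 4.0
-46 6 h med 1.0 min 0.1 max 1.6
y range [-44.06651378 -42.98356446 -42.24241096  43.23458744  44.02669642
  44.34923535] s max [46.73671796 47.6910407  48.38887787] h 1.6279739345985789
-40 h 1.8
-20 h 2.0
0 h 2.3
20 h 2.0
40 h 1.9
60 h nan
  return _methods._mean(a, axis=axis, dtype=dtype,
  ret = ret.dtype.type(ret / rcount)
```

Request:
arm_command:
  targets:
    - [[-0.04,-0.01,0,0,0,6,-1],[-0.08,-0.021,0,0,0,12,-1],[-0.0971,-0.0257,0.0175,0,0,11.8,-1],[-0.0971,-0.0257,0.0175,0,0,11.8,-1],[-0.0971,-0.0257,0.0175,0,0,11.8,-1],[-0.0971,-0.0257,0.0175,0,0,11.8,-1]]

```text
time_s: 34.8
tool_pos: [0.3756, -0.327, 0.1009]
tool_rot: [179.9, 0.0, 24.3]
force: [0.2, 0.3, 0.0]
grip_width: 0.0873
```

Run:
```python
from ros import *
did([-.0971,-.0257,.0175,0,0,11.8])
goc(.373,-.327,.005,24.2)
c=read_camera("side"); W=cloud(c)
m=(W[...,2]>.012)&(W[...,2]<.024)&(abs(W[...,0]-.373)<.09)&(abs(W[...,1]+.327)<.09)
q=W[m][:,:2].astype(np.float32)*1000; print(m.sum(),cv2.minAreaRect(q))
cv2.imwrite("pics/s16.png",cv2.resize(c["img"][220:400,160:360,::-1],None,fx=3,fy=3))
```

```text
t 34.8 tcp [ 0.3756 -0.327   0.1009] [1.7988e+02 1.0000e-02 2.4330e+01] F [0.2 0.3 0. ] w 0.0873
cmd [ 0.3731 -0.327   0.1   ] [180.    0.   24.2]
shift [-0.0001, -0.0, 0.095] turn [-0.0, 0.0, -0.0]
1352 ((372.18780517578125, -328.6162109375), (101.30013275146484, 59.88540267944336), 22.54210090637207)
```

View pics/s16.png

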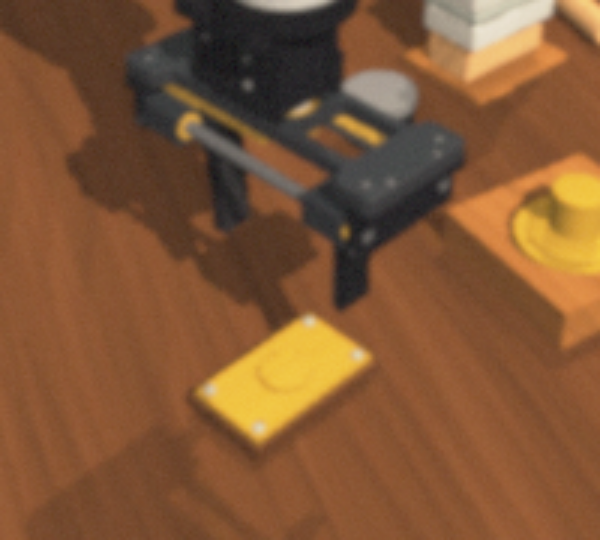

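Plaque unchanged, with the jaws aligned above it. Descend and grip.

Request:
arm_command:
  targets:
    - [[0,0,0.04,0,0,0,-1],[0,0,0.075,0,0,0,-1],[0,0,0.09,0,0,0,-1],[0,0,0.095,0,0,0,-1],[0,0,0.095,0,0,0,0],[0,0,0.095,0,0,0,1],[0,0,0.095,0,0,0,1],[0,0,0.095,0,0,0,1],[0,0,0.095,0,0,0,1],[0,0,0.095,0,0,0,1]]
  newtons: 40

```text
time_s: 35.85
tool_pos: [0.3741, -0.327, 0.0058]
tool_rot: [180.0, -0.1, 24.2]
force: [-0.8, 1.4, 6.2]
grip_width: 0.0598
```

```bash
cat >> h.py <<'E'
def deck(s,hh,y=0,O=(.5971,.2305),yaw=-20.,th=25.):
    a=np.radians(yaw); b=np.radians(th); ex=np.array([np.cos(a),np.sin(a),0]); ey=np.array([-np.sin(a),np.cos(a),0]); ez=np.array([0,0,1.])
    up=np.cos(b)*ex+np.sin(b)*ez; n=-np.sin(b)*ex+np.cos(b)*ez
    p=np.array([O[0],O[1],.058])+s*up+hh*n+y*ey
    return p,R.from_matrix(np.stack([-up,ey,-n],1)) # tool x down slope, z=-n
E
python3 - <<'E'
from h import *
did([0,0,.095,0,0,0])
p,Rm=deck(-.008,.06)
print(p,Rm.as_euler("xyz",degrees=True),np.linalg.det(Rm.as_matrix()))
goc(*p,Rm=Rm)
goc(.46,-.1,.14,24.2); goc(.47,.1,.2,100.)
E
```

```text
[0.56645892 0.24165244 0.10899752] [180.  25. 160.] 0.9999999999999999
t 35.85 tcp [ 0.3741 -0.327   0.0058] [ 1.7997e+02 -8.0000e-02  2.4200e+01] F [-0.8  1.4  6.2] w 0.0598
cmd [ 0.3731 -0.327   0.005 ] [180.    0.   24.2]
shift [0.4095, -0.4394, -0.104] turn [-29.52, -11.99, -133.14]
t 35.85 tcp [ 0.3741 -0.327   0.0058] [ 1.7997e+02 -8.0000e-02  2.4200e+01] F [-0.8  1.4  6.2] w 0.0598
cmd [ 0.3731 -0.327   0.005 ] [180.    0.   24.2]
shift [0.1724, -0.1714, -0.135] turn [-0.0, 0.0, -0.0]
t 35.85 tcp [ 0.3741 -0.327   0.0058] [ 1.7997e+02 -8.0000e-02  2.4200e+01] F [-0.8  1.4  6.2] w 0.0598
cmd [ 0.3731 -0.327   0.005 ] [180.    0.   24.2]
shift [0.2635, -0.3497, -0.195] turn [-0.0, 0.0, -75.8]
```

Request:
arm_command:
  targets:
    - [[0,0,-0.01,0,0,0,1],[0,0,-0.04,0,0,0,1],[0,0,-0.08,0,0,0,1],[0.01,-0.01,-0.115,0,0,-5,1],[0.035,-0.035,-0.14,0,0,-12,1],[0.06,-0.06,-0.16,0,0,-19,1],[0.09,-0.09,-0.16,0,0,-26,1],[0.12,-0.12,-0.16,0,0,-33,1],[0.148,-0.147,-0.16,0,0,-40,1],[0.1724,-0.1714,-0.16,0,0,-47,1]]

```text
time_s: 36.85
tool_pos: [0.4604, -0.098, 0.1652]
tool_rot: [-180.0, -0.1, 71.5]
force: [-0.0, -0.8, -2.3]
grip_width: 0.0597
```

Run:
```python
from h import *
did([.1724,-.1714,-.16,0,0,-47])
goc(.47,.14,.165,140.)
```

```text
t 36.85 tcp [ 0.4604 -0.098   0.1652] [-1.7999e+02 -8.0000e-02  7.1510e+01] F [-0.  -0.8 -2.3] w 0.0597
cmd [ 0.4601 -0.1     0.165 ] [180.    0.   71.2]
shift [0.2304, -0.0679, 0.0] turn [-0.0, 0.0, -68.8]
```

Request:
arm_command:
  targets:
    - [[0.025,-0.0075,0,0,0,-7,1],[0.05,-0.015,0,0,0,-14,1],[0.075,-0.022,0,0,0,-21,1],[0.1,-0.029,0,0,0,-28,1],[0.125,-0.037,0,0,0,-35,1],[0.15,-0.044,0,0,0,-42,1],[0.175,-0.0515,0,0,0,-49,1],[0.195,-0.0575,0,0,0,-56,1],[0.215,-0.0635,0,0,0,-63,1],[0.2304,-0.0679,0,0,0,-68.8,1]]

```text
time_s: 37.85
tool_pos: [0.4699, 0.141, 0.165]
tool_rot: [-180.0, -0.0, 140.3]
force: [-0.6, -0.6, -2.2]
grip_width: 0.0597
```

Run:
```python
from h import *
did([.2304,-.0679,0,0,0,-68.8])
p,Rm=deck(-.006,.055); goc(*p,Rm=Rm)
```

```text
t 37.85 tcp [0.4699 0.141  0.165 ] [-1.7997e+02 -1.0000e-02  1.4028e+02] F [-0.6 -0.6 -2.2] w 0.0597
cmd [0.47  0.14  0.165] [180.   0. 140.]
shift [-0.0122, 0.1412, 0.0597] turn [-4.36, -24.74, -19.68]
```

Request:
arm_command:
  targets:
    - [[-0.002,0.02,0,-0.87,-4.95,-3.94,1],[-0.004,0.05,0,-1.74,-9.9,-7.87,1],[-0.007,0.08,0,-2.62,-14.84,-11.81,1],[-0.01,0.11,0,-3.49,-19.79,-15.74,1],[-0.0122,0.13,0,-4.36,-24.74,-19.68,1],[-0.0122,0.1412,0.01,-4.36,-24.74,-19.68,1],[-0.0122,0.1412,0.03,-4.36,-24.74,-19.68,1],[-0.0122,0.1412,0.05,-4.36,-24.74,-19.68,1],[-0.0122,0.1412,0.0597,-4.36,-24.74,-19.68,1],[-0.0122,0.1412,0.0597,-4.36,-24.74,-19.68,1]]

```text
time_s: 38.85
tool_pos: [0.5694, 0.2392, 0.1039]
tool_rot: [-179.8, 24.9, 160.0]
force: [-1.1, -0.5, -2.2]
grip_width: 0.0594
```

Run:
```python
from h import *
did([-.0122,.1412,.0597,-4.36,-24.74,-19.68])
p,Rm=deck(-.006,.006); goc(*p,Rm=Rm)
c=read_camera("side"); cv2.imwrite("pics/s17.png",cv2.resize(c["img"][100:240,180:340,::-1],None,fx=4,fy=4))
```

```text
t 38.85 tcp [0.5694 0.2392 0.1039] [-179.79   24.92  160.03] F [-1.1 -0.5 -2.2] w 0.0594
cmd [0.5701 0.2403 0.1053] [-180.   25.  160.]
shift [-0.0, 0.0, 0.049] turn [-0.0, -0.0, -0.0]
```

View pics/s17.png

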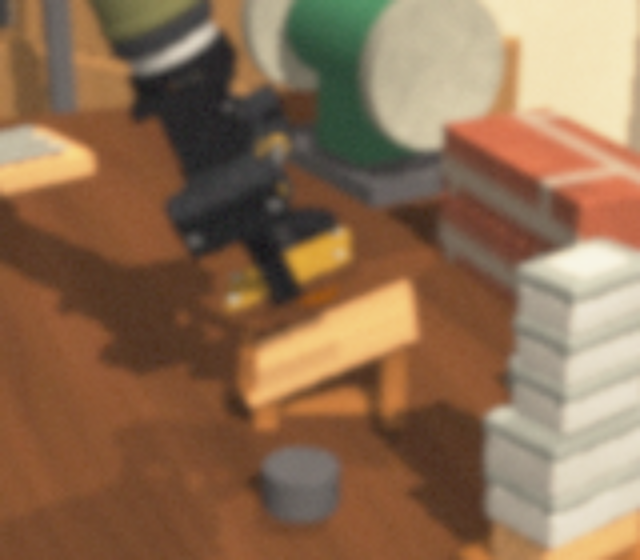

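Request:
arm_command:
  targets:
    - [[0,0,0.015,0,0,0,1],[0,0,0.03,0,0,0,1],[0,0,0.037,0,0,0,1],[0,0,0.042,0,0,0,1],[0,0,0.045,0,0,0,1],[0,0,0.047,0,0,0,1],[0,0,0.0485,0,0,0,1],[0,0,0.0485,0,0,0,1]]

```text
time_s: 39.7
tool_pos: [0.5899, 0.2337, 0.0621]
tool_rot: [180.0, 25.0, 160.0]
force: [-2.6, -1.3, 1.8]
grip_width: 0.0599
```

Run:
```python
from h import *
did([0,0,.0485,0,0,0])
p,Rm=deck(-.006,.005); goc(*p,Rm=Rm)
c=read_camera("side"); cv2.imwrite("pics/s18.png",cv2.resize(c["img"][130:220,200:320,::-1],None,fx=5,fy=5))
```

```text
t 39.7 tcp [0.5899 0.2337 0.0621] [179.97  25.   159.98] F [-2.6 -1.3  1.8] w 0.0599
cmd [0.5894 0.2333 0.0613] [-180.   25.  160.]
shift [-0.0, 0.0, 0.0015] turn [-0.0, -0.0, -0.0]
```

View pics/s18.png

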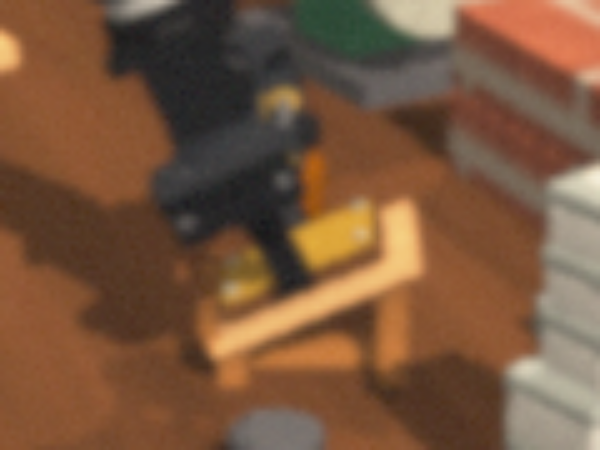

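Request:
arm_command:
  targets:
    - [[0.001,0,0,0,0,0,1],[0.002,0,0,0,0,0,1],[0.003,0,0,0,0,0,1],[0.003,0,0,0,0,0,1]]

```text
time_s: 40.15
tool_pos: [0.5881, 0.2348, 0.0611]
tool_rot: [179.9, 25.1, 160.0]
force: [0.3, -0.4, 5.8]
grip_width: 0.0596
```

Request:
arm_command:
  targets:
    - [[0.001,0,0,0,0,0,1],[0.002,0,0,0,0,0,1],[0.002,0,0,0,0,0,1]]

```text
time_s: 40.45
tool_pos: [0.5864, 0.2355, 0.0602]
tool_rot: [179.9, 25.1, 160.0]
force: [0.5, 0.1, 5.7]
grip_width: 0.0597
```

Request:
arm_command:
  targets:
    - [[0.001,0,0,0,0,0,1],[0.0015,0,0,0,0,0,1],[0.0015,0,0,0,0,0,1],[0.0015,0,0,0,0,0,1]]

```text
time_s: 40.85
tool_pos: [0.5851, 0.236, 0.0596]
tool_rot: [179.9, 25.1, 160.0]
force: [0.7, -0.6, 5.6]
grip_width: 0.0595
```

Run:
```python
from h import *
did([.003,0,0,0,0,0],[.002,0,0,0,0,0],[.0015,0,0,0,0,0])
p,Rm=deck(-.0125,.0055); goc(*p,Rm=Rm)
for n in("top","side"):
    c=read_camera(n);W=cloud(c); hsv=cv2.cvtColor(c["img"],cv2.COLOR_RGB2HSV)
    y=(hsv[...,0]>20)&(hsv[...,0]<36)&(hsv[...,1]>140)&(abs(W[...,0]-.59)<.08)&(abs(W[...,1]-.23)<.07)&(W[...,2]>.03)&(W[...,2]<.13)
    p0,Rm=deck(0,0); q=Rm.inv().apply(W[y]-p0)
    print(n,y.sum(),"s",np.percentile(-q[:,0],[1,50,99])*1e3,"y",np.percentile(q[:,1],[1,99])*1e3,"h",np.percentile(-q[:,2],[5,50,95])*1e3)
```

```text
t 40.85 tcp [0.5851 0.236  0.0596] [179.9   25.08 159.99] F [ 0.7 -0.6  5.6] w 0.0595
cmd [0.5839 0.2353 0.0586] [-180.   25.  160.]
shift [-0.0, 0.0, 0.001] turn [-0.0, -0.0, -0.0]
top 368 s [-25.77657082  14.20161144  38.84142866] y [-24.17842303  28.79642485] h [12.96596493 16.1285421  19.78120366]
side 1 s [9.0586554 9.0586554 9.0586554] y [-2.04032123 -2.04032123] h [19.36103047 19.36103047 19.36103047]
```

Request:
arm_command:
  targets:
    - [[0.001,0,0,0,0,0,1],[0.002,0,0,0,0,0,1],[0.002,0,0,0,0,0,1],[0.002,0,0,0,0,0,1]]

```text
time_s: 41.35
tool_pos: [0.5851, 0.236, 0.0596]
tool_rot: [179.8, 25.2, 160.0]
force: [5.3, -1.3, 4.8]
grip_width: 0.0594
```

Run:
```python
from h import *
did([.002,0,0,0,0,0])
p,Rm=deck(-.0125,.0055); goc(*p,Rm=Rm)
c=read_camera("side"); cv2.imwrite("pics/s19.png",cv2.resize(c["img"][130:220,200:320,::-1],None,fx=5,fy=5))
c=read_camera("top"); cv2.imwrite("pics/t19.png",cv2.resize(c["img"][150:270,140:260,::-1],None,fx=5,fy=5))
```

```text
t 41.35 tcp [0.5851 0.236  0.0596] [179.84  25.22 159.95] F [ 5.3 -1.3  4.8] w 0.0594
cmd [0.5821 0.2359 0.0578] [-180.   25.  160.]
shift [-0.002, 0.0, 0.001] turn [-0.0, -0.0, -0.0]
```

View pics/s19.png

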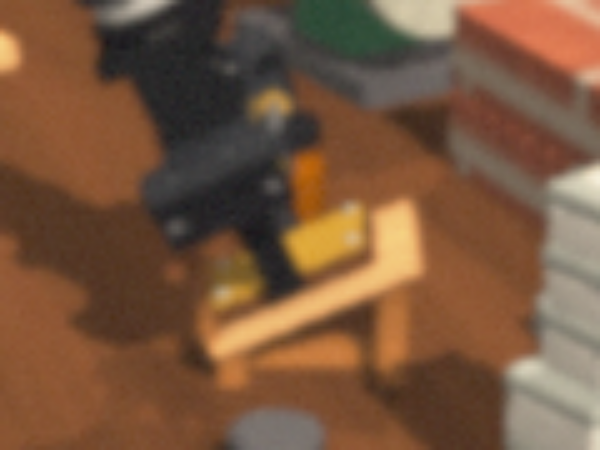

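View pics/t19.png

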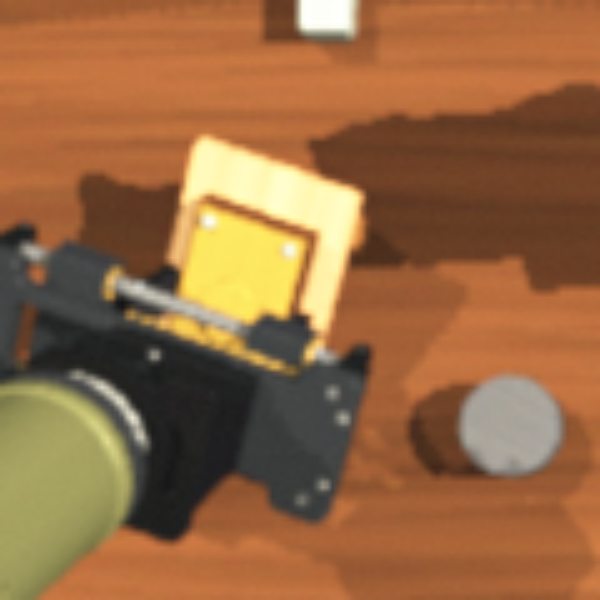

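Request:
arm_command:
  targets:
    - [[0,0,0,0,0,0,0.2],[0,0,0,0,0,0,-0.4],[0,0,0,0,0,0,-1],[0,0,0,0,0,0,-1],[0,0,-0.03,0,0,0,-1],[0,0,-0.07,0,0,0,-1],[0,0,-0.11,0,0,0,-1],[0.02,0,-0.14,0,0,0,-1],[0.07,0,-0.16,0,0,0,-1],[0.1,0,-0.16,0,0,0,-1]]

```text
time_s: 42.45
tool_pos: [0.4313, 0.2926, 0.1617]
tool_rot: [179.7, 24.9, 160.0]
force: [1.0, 0.6, 0.1]
grip_width: 0.0869
```

```bash
cat > chk.py <<'E'
from h import *
c=read_camera("top");W=cloud(c); hsv=cv2.cvtColor(c["img"],cv2.COLOR_RGB2HSV)
p0,Rm=deck(0,0); q=Rm.inv().apply((W-[0,0,.0012]-p0).reshape(-1,3)).reshape(W.shape); s=-q[...,0];y=q[...,1];h=-q[...,2]
pl=(abs(s)<.07)&(abs(y)<.045)&(h>.010)&(h<.024)&(s>-.058)
b=cv2.minAreaRect(np.stack([s[pl],y[pl]],1).astype(np.float32)*1000); print("plaque in deck frame",pl.sum(),b,"h",np.median(h[pl]),"s 1/99",np.percentile(s[pl],[.5,1,99,99.5])*1e3,"y",np.percentile(y[pl],[.5,1,99,99.5])*1e3)
dk=(abs(s)<.07)&(abs(y)<.055)&(abs(h+.001)<.003)&(s>.045); print("deck y",np.percentile(y[dk],[.5,1,99,99.5])*1e3,"smax",np.percentile(s[dk],99)*1e3)
P=np.stack([s[pl],y[pl],h[pl]],1); A=np.c_[P[:,:2],np.ones(len(P))];k=np.linalg.lstsq(A,P[:,2],rcond=None)[0];print("tilt rel deck",np.degrees(k[:2]))
cv2.imwrite("pics/t20.png",c["img"][...,::-1])
cv2.imwrite("pics/t20b.png",cv2.resize(c["img"][160:250,150:240,::-1],None,fx=6,fy=6))
c=read_camera("side"); cv2.imwrite("pics/s20.png",c["img"][...,::-1])
E
python3 - <<'E'
from h import *
did([.1,0,-.16,0,0,0])
goc(.45,.35,.25,160)
E
python3 chk.py
```

```text
t 42.45 tcp [0.4313 0.2926 0.1617] [179.74  24.92 160.02] F [1.  0.6 0.1] w 0.0869
cmd [0.4335 0.2901 0.1605] [-180.   25.  160.]
shift [-0.0333, 0.062, -0.0832] turn [-0.0, 25.0, -0.0]
plaque in deck frame 845 ((-7.917491912841797, 0.03323936462402344), (60.27682876586914, 99.1112289428711), 88.98426055908203) h 0.014925442407573741 s 1/99 [-56.13158369 -55.8072396   39.83649769  40.6289912 ] y [-29.38540068 -28.87629738  28.60200684  29.39932363]
deck y [-41.9854746  -41.76389332  41.26816487  41.50006752] smax 63.53537064193647
tilt rel deck [-0.51305837  0.46090578]
```

View pics/t20.png

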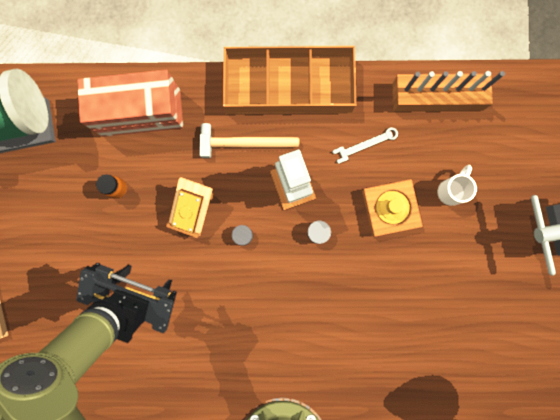

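View pics/s20.png

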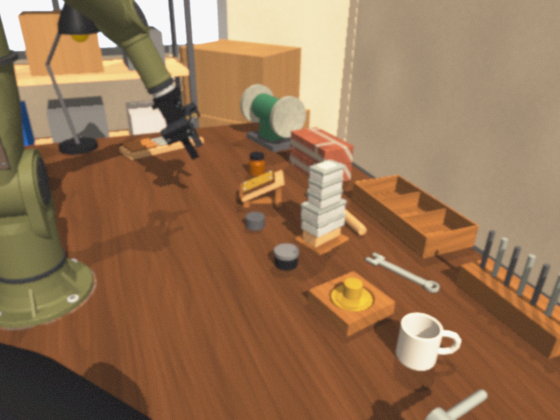

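```bash
cat > ang.py <<'E'
from h import *
def edge(s,y,m,ax,lo,hi,side,bins=12):
    # fit line to extreme boundary: for bins along ax
    a,b=(s,y) if ax=='s' else (y,s)
    e=np.linspace(lo,hi,bins+1); X=[];Y=[]
    for i in range(bins):
        k=m&(a>=e[i])&(a<e[i+1])
        if k.sum()<4: continue
        v=np.sort(b[k]); X.append((e[i]+e[i+1])/2); Y.append(v[-2:].mean() if side>0 else v[:2].mean())
    f=np.polyfit(X,Y,1); return np.degrees(f[0]),f[1]*1e3
T=[]
for t in range(6):
    c=read_camera("top");W=cloud(c)
    p0,Rm=deck(0,0); q=Rm.inv().apply((W-[0,0,.0012]-p0).reshape(-1,3)).reshape(W.shape); s=-q[...,0];y=q[...,1];h=-q[...,2]
    pl=(s<.06)&(abs(y)<.045)&(h>.010)&(h<.024)&(s>-.056)
    dk=(abs(s)<.07)&(abs(y)<.055)&(h>-.006)&(h<.005)
    led=(s<-.05)&(abs(y)<.05)&(h>.006)&(h<.02)
    r=[edge(s,y,pl,'s',-.05,.035,1),edge(s,y,pl,'s',-.05,.035,-1),edge(s,y,pl,'y',-.026,.026,1),
       edge(s,y,dk,'s',-.04,.055,1,20),edge(s,y,dk,'s',-.04,.055,-1,20),edge(s,y,dk,'y',-.038,.038,1)]
    T.append(np.array(r).ravel())
print(np.mean(T,0).reshape(-1,2).round(2)); print(np.std(T,0).reshape(-1,2).round(2))
E
python3 ang.py
```

```text
[[  0.63  28.22]
 [ -0.45 -28.19]
 [ -0.11  39.12]
 [ -0.    40.48]
 [ -0.17 -41.29]
 [  0.25  62.61]]
[[0.46 0.28]
 [0.65 0.25]
 [1.49 0.4 ]
 [0.06 0.09]
 [0.19 0.12]
 [0.19 0.05]]
```

View pics/t20b.png

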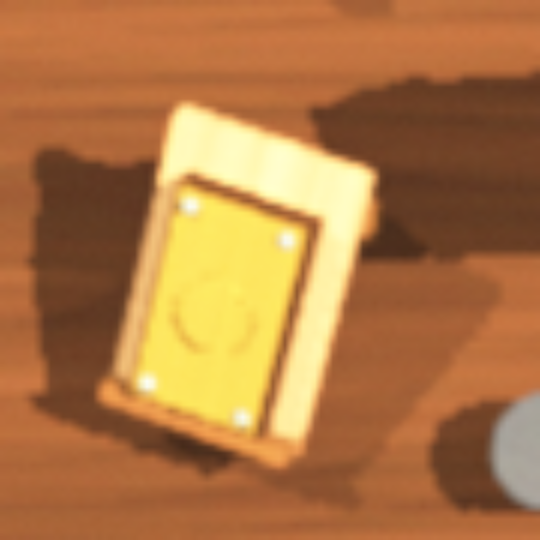

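Run:
```python
from ros import *
rects(); fit(np.array([.597,-.285]),.02)
c=read_camera("side"); cv2.imwrite("pics/s22.png",cv2.resize(c["img"][140:330,220:420,::-1],None,fx=3,fy=3))
```

```text
px [294 177] ztop 208.7 c [661.8 -29.5] size [48.2 74.2] yaw 19.5
px [459 188] ztop 68.5 c [ 639.3 -444.5] size [68.9 69.8] yaw 105.4
px [111 186] ztop 70.6 c [654.1 436.9] size [47.9 48.2] yaw 92.4
px [190 208] ztop 83.9 c [622.5 220.9] size [66.6 84.5] yaw 70.3
px [392 208] ztop 33.7 c [ 596.5 -284.5] size [123.9 125.5] yaw 101.3
px [319 232] ztop 41.4 c [534.6 -94.9] size [55.1 55.6] yaw 134.7
px [242 235] ztop 31.4 c [528.3 103. ] size [48.8 51. ] yaw 0.4
px [134 279] ztop 257.9 c [425.2 293.3] size [ 22.5 174.7] yaw 69.8
px [ 94 293] ztop 257.3 c [406.3 380.1] size [31.7 40.1] yaw 97.3
px [159 321] ztop 258.7 c [355.6 241.4] size [21.8 47.8] yaw 75.4
side 329
top 643
pos [ 0.6016 -0.285   0.0185] axis [0.03  0.014 0.999] tilt 1.9 rms 0.0035
```

View pics/s22.png

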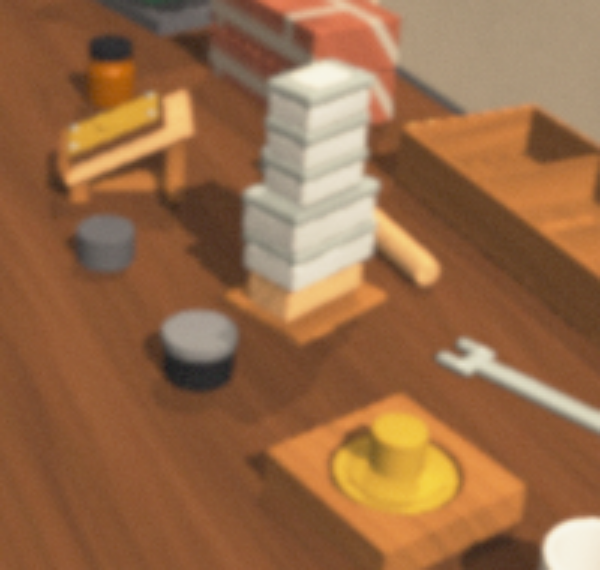

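Run:
```python
import cv2,numpy as np
a=cv2.imread("pics/top0.png",0);b=cv2.imread("pics/t20.png",0)
for n,(u,v,w) in {"block":(242,235,11),"pot":(319,232,12),"mug":(459,188,20),"oil":(111,186,14),"hammer":(207,140,20),"wrench":(345,152,14),"nestedge":(393,235,14)}.items():
    t=a[v-w:v+w,u-w:u+w]; s=b[v-w-5:v+w+5,u-w-5:u+w+5]
    r=cv2.matchTemplate(s,t,cv2.TM_CCOEFF_NORMED); _,m,_,l=cv2.minMaxLoc(r); print(n,np.array(l)-5,round(m,3))
```

```text
block [0 0] 0.999
pot [0 0] 0.986
mug [0 0] 0.995
oil [0 0] 0.999
hammer [0 0] 0.998
wrench [0 0] 0.998
nestedge [0 0] 0.979
```

Nothing else has moved, so I'm handing in.

Run:
```python
from cell import *
print(sign_off()); print(get_obs()["time_s"])
```

```text
the job is handed in; nothing more can be done
None
the job is handed in; nothing more can be done
```

The job is handed in, at about 43 s on the robot's clock. It gave no verdict.

- **Column:** all five tins were there. Both wide tins are at the bottom and the three small ones on top, lids up. The top of the column is at 208 mm. Each tin's centre measured within about 1.5 mm of the stand's, and its angle within 1°.
- **Rosette:** it sits flange down on the floor of the nest's pocket. A fit just after release put it within 1 mm of the pocket's centre. The last fit put it 5 mm off and was a poor match (3.5 mm residual). The fits also gave about 2° of tilt in changing directions. I took both as noise, because the underside height matched the pocket floor and the last picture shows it flat and central.
- **Plaque:** it lies brass face up on the easel, centred within 0.5 mm and square to the deck within 1°. I pushed it down the slope until the force showed it was against the ledge.
- **Other things on the bench:** comparing the first and last top pictures showed no shift of the block, pot, mug, jar, hammer or wrench. A depth reading of the bench block did differ by 1.3 mm.

The plaque and rosette showed no knock at any look, and small3 was where first seen when I gripped it. Nothing was dropped. While the rosette was held over the nest it looked tilted for a moment, but a fit gave 1.8° and it went in without trouble.

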